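Build up a bearing set on the sprung-keeper stand

TASK

Draw the sprung keeper of the stand back, hook it sideways into its holding notch and let go, then build the set on the upright shaft: first the bearing, then every small plain spacer there is, then the wide flat washer, then the thick split collar on top, each pushed all the way down flat. Finally unhook the keeper and let it return fully home over the shaft; leave the flange ring and the gear blank where they lie.

Things in the scene. Friction and masses are not known exactly. Their poses are not given: they have to be found in the camera images.
- stand: Stand bolted to the table, yaw within 0.25: base plate 102x228 mm, 12 mm thick (rings seat on it). Origin at table level on the axis of the upright shaft, z up. Shaft 16 mm in diameter, tip 72 mm above the table, last 8 mm tapered to 7 mm. On its +y side, 55 to 170 mm from the shaft, is the grey keeper housing (x -35 to +45 mm), its slotted top 87 mm above the table.
- seat (a point): Point on the shaft's axis on top of the base plate (12 mm above the table), where the first ring comes to rest.
- shaft_tip (a point): Top of the shaft, 72 mm above the table.
- keeper_knob (a point): Middle of the keeper's black upright knob, 19 mm thick (rims 23), 90 to 122 mm above the table (this point 107); grip from above. At home it is 80 mm from the shaft along the stand's +y. It carries a steel tongue 28 mm wide, 77 to 80 mm above the table, which at home covers the shaft so nothing goes on or off. Axes as the stand's.
- keeper_slide (a joint): Travel of the keeper along the stand's +y, away from the shaft, in m: 0 home (tongue over the shaft), 0.068 at its stop. A spring pulls it home with 4 N at home, rising to 8 N at the stop. Parked in the notch it reads about 0.060.
- keeper_side (a joint): Sideways travel along the stand's +x in m: 0 in the straight lane, 0.015 at its stop; no spring. It moves sideways only with keeper_slide above 0.064; let go at 0.015, the spring draws the stem 5 mm or more back behind a lip and holds it (slide 0.060, side 0.014 to 0.015). To unhook: draw to the slide's stop, move sideways to 0, let it run home.
- bearing: Steel ball bearing, 56 mm outside diameter, 10 mm thick, bore 19 mm, dark shield between its races. Origin at its centre, z along its axis; either face may be up (as with all the rings). All rings lie flat on the table at the start.
- spacer_1: Small plain aluminium spacer ring, 32 mm outside diameter, 7 mm thick, bore 19 mm; origin at its centre, z its axis. From two to four such spacers are there, all alike; absent ones read None.
- spacer_2: Spacer ring like spacer_1 (may be absent).
- spacer_3: Spacer ring like spacer_1 (may be absent).
- spacer_4: Spacer ring like spacer_1 (may be absent).
- washer: Wide flat steel washer, 52 mm outside diameter, 6 mm thick, bore 19 mm; origin at its centre, z its axis.
- collar: Thick split steel shaft collar, 42 mm outside diameter, 12 mm thick, bore 19 mm, with a slit and two small screw holes; origin at its centre, z its axis.
- flange_ring: Bystander: plain grey flange ring, 68 mm outside diameter, 15 mm thick, wide bore; origin under its centre. It lies among the rings and is not part of the set.
- gear_blank: Bystander: toothed gear blank, 66 mm across, 18 mm high; origin under its centre. Not part of the set.

How it is judged:
On the way, in this order (a step that is already met when the one before it is completed fails the run):
1. the keeper is parked in its notch and let go (value of joint keeper_slide above 0.056 m and value of joint keeper_side above 0.011 m and contact force between the fingers and keeper_side below 0.1 N), for 0.3 s.
2. the bearing lies flat on the seat round the shaft (horizontal distance between bearing and seat below 0.004 m and angle between the z axis of bearing and the z axis of stand, either way round below 0.12 rad and z of bearing in the frame of stand below 0.0205 m), for 0.2 s.
3. all spacers are on the shaft above the bearing, the washer and the collar not yet (all of step 2 and horizontal distance between each of spacer_1, spacer_2, spacer_3, spacer_4 and seat below 0.004 m and angle between the z axis of each of spacer_1, spacer_2, spacer_3, spacer_4 and the z axis of stand, either way round below 0.12 rad and z of spacer_1 in the frame of stand between 0.0225 and 0.0495 m and z of spacer_2 in the frame of stand between 0.0225 and 0.0495 m and z of spacer_3 in the frame of stand between 0.0225 and 0.0495 m and z of spacer_4 in the frame of stand between 0.0225 and 0.0495 m and horizontal distance between each of washer, collar and seat above 0.03 m), for 0.2 s.
4. the washer is on the shaft above the spacers, the collar not yet (horizontal distance between washer and seat below 0.004 m and angle between the z axis of washer and the z axis of stand, either way round below 0.12 rad and z of washer in the frame of stand between 0.035 and 0.056 m and horizontal distance between collar and seat above 0.03 m), for 0.2 s.
5. the collar is on top (horizontal distance between collar and seat below 0.004 m and angle between the z axis of collar and the z axis of stand, either way round below 0.12 rad and z of collar in the frame of stand between 0.044 and 0.065 m), for 0.2 s.
At the end, for the whole second after the job is handed in: All rings are on the shaft, each within 4 mm of its axis and level within 0.12 rad, in the order bearing (centre no more than 20.5 mm above the table), spacers, washer, collar, with the collar resting on the washer (centres within 12 mm); the keeper is back home within 3 mm (all of step 2 and horizontal distance between each of spacer_1, spacer_2, spacer_3, spacer_4, washer, collar and seat below 0.004 m and angle between the z axis of each of spacer_1, spacer_2, spacer_3, spacer_4, washer, collar and the z axis of stand, either way round below 0.12 rad and z of spacer_1 in the frame of stand between 0.0225 and 0.0495 m and z of spacer_2 in the frame of stand between 0.0225 and 0.0495 m and z of spacer_3 in the frame of stand between 0.0225 and 0.0495 m and z of spacer_4 in the frame of stand between 0.0225 and 0.0495 m and z of washer in the frame of stand below 0.056 m and z of collar in the frame of stand below 0.065 m and ((z of washer in the frame of spacer_1 above 0 m and angle between spacer_1's own z axis and vertical below 1.57 rad) or (z of washer in the frame of spacer_1 below 0 m and angle between spacer_1's own z axis and vertical above 1.57 rad)) and ((z of washer in the frame of spacer_2 above 0 m and angle between spacer_2's own z axis and vertical below 1.57 rad) or (z of washer in the frame of spacer_2 below 0 m and angle between spacer_2's own z axis and vertical above 1.57 rad)) and ((z of washer in the frame of spacer_3 above 0 m and angle between spacer_3's own z axis and vertical below 1.57 rad) or (z of washer in the frame of spacer_3 below 0 m and angle between spacer_3's own z axis and vertical above 1.57 rad)) and ((z of washer in the frame of spacer_4 above 0 m and angle between spacer_4's own z axis and vertical below 1.57 rad) or (z of washer in the frame of spacer_4 below 0 m and angle between spacer_4's own z axis and vertical above 1.57 rad)) and ((z of collar in the frame of washer above 0 m and angle between washer's own z axis and vertical below 1.57 rad) or (z of collar in the frame of washer below 0 m and angle between washer's own z axis and vertical above 1.57 rad)) and distance between collar and washer below 0.012 m and value of joint each of keeper_slide, keeper_side below 0.003 m); the robot touches nothing.
It fails at once if the flange ring or the gear blank is shifted by more than 40 mm (distance of any of flange_ring, gear_blank from where it was at the start of the episode above 0.04 m).
Of spacer_1, spacer_2, spacer_3, spacer_4 only 2 to 4 are there at a start; the rules pass over those that are not, and their reading is None.
At some moment in a run one of bearing, spacer_1, spacer_2, spacer_3, spacer_4, washer, collar may be knocked a few centimetres aside while the robot is not near it.
Once in a run the grip may slacken for a moment while it holds something.
It also fails if it takes over 200 s, if anything falls off the work surface, if the arm or the gripper's body presses on something with over 40 N, if the wrist force passes 120 N, or if a joint passes its speed limit or range.

ROBOT

A 6-joint arm with a two-finger parallel gripper is mounted at the origin on a cart in front of the work surface, level with it; the furniture and walls round the work are solid. World frame = base frame: x ahead of the robot, y to its left, z up, the work surface at z = 0. Lengths are in m, angles in rad, forces in N, time in s.
With the tool pointing down it reaches from about 0.425 to 1.125 m from the base axis. Payload 14.9 kg.
Tool frame: the origin (TCP) lies on the centre line of the jaws, within the pads' length; the fingertips stand 22 mm ahead of it and the grasp point (between the pads) lies 3 mm ahead of it; z points along the fingers, y is the line along which they close (so a half turn about z gives the same grasp; the last joint's range is limited). The gripper opens to 91 mm and grips with 3 to 60 N. Pads are 32 mm wide; open, the fingers measure 118 mm over their backs; the gripper's body (76 mm by 178 mm) begins 60 mm behind the grasp point.
Start: joints at [1.292, 0.379, 1.734, -0, 1.028, -0.033], TCP at [0.17, 0.679, 0.236] pointing down, gripper open.
Joint ranges: [-2.77, 2.77], [-0.74, 2.19], [0, 2.66], [-1.06, 4.2], [0.31, 2.87], [-3.08, 3.08]. Speed limits (rad/s): [1.89, 1.89, 2.39, 3.14, 3.14, 3.14].

INTERFACE

Orientations are given as a 3x3 rotation matrix whose columns are the frame's x, y, z axes.
In Python, from cell import arm gives the robot as it stands.
- The arm moves only by the tool send_rows, never from a script. Its argument "plan" is a list of rows, each a list of 7 numbers: the shift along the tool's x, y, z in mm, then the turn, a rotation vector about the tool's x, y, z in degrees, then the opening, from 0 (shut) to 1 (fully open). In form: [[tx, ty, tz, rx, ry, rz, grip], ...]. A call has 1 to 12 rows; each row shifts and turns the commanded pose from where the row before left it, along the tool's axes as they then stand; what a row does not reach is not made up. A row lasts 1/12 s, in which the tool goes at most 41.7 mm and 7.16 degrees, less where a joint would pass 70% of its speed; a pose out of reach is approached as far as the arm can. A call with a gripper value outside its range is refused whole. The fingers move at their own pace and stop on an object; "squeeze" is the grip in N (left out, the last holds). Time passes only in rows, so rows that do not move let the fingers close. It gives the time, the measured TCP pose, the force, the opening and the grip force at its end, in the units of the state.
- arm.get_obs(): the state, without advancing time (a new reading comes with each control period).
- arm.read_camera(name): name is "scene" or "side" or "wrist"; returns the picture (384x512x3 uint8, red, green, blue); there is no depth.
- arm.get_calibration(name): a dict with "camera_matrix" (3x3 intrinsics, pixels), "T" (4x4, takes a point from camera to world coordinates). Camera axes: x right, y down, z forward; pixel columns grow to the right and rows downward; lengths in m; the calibration is good to about 2 mm. The wrist camera is an equidistant fisheye: a pixel r from the principal point sees the ray r / f radians off the axis. A picture is of the moment at which its call begins: read the wrist's pose just before it. get_calibration takes no time and is no camera call; for the wrist camera it gives the pose at the moment of the call.
- arm.finish_job(): hands the job in; it is judged then, once.
Trained networks look in the newest picture that a camera, given by its name, has taken for a name from the list of things; names that differ only in an ending like _2 or _b are one class to them, and where a whole thing is asked for, a point or a joint stands for the part that bears it (a point fixed in the world has none). Each returns a list of dicts, best first, with "confidence" (0 to 1); they miss things now and then, are a little off and sometimes report something else, mostly with a low value. They report only what shows in the picture. A call takes as long as a camera call.
- arm.spot_in(camera, thing): "at" ([row, column] in pixels, amid what is visible of it).
The state is a dict: "t": time; "joint_positions": joint angles; "qvel": joint speeds; "joint_efforts": joint torques, N m; "eef_pos": TCP position; "tcp_rot": TCP orientation; "ft_force": force on the tool from outside, world axes, zero at the start; "torque": the same for the moment, N m; "opening": finger opening in m; "finger_force": force on a finger pad.
Only numpy, scipy, OpenCV 4.12 (cv2) and the standard library are available. Lean on these libraries where they do the work, as an engineer would, in place of code of your own. Each camera call takes 0.05 s, during which the arm holds its last target. There are 200 camera calls.

## Working session

There is one attempt and no reset: what is moved stays moved. The work goes in short steps, Python scripts to look and compute and a tool call to move; the robot and the scene stay as the last step left them, time stands still between calls to the robot, and variables do not carry over. Pictures are saved under pics/ and viewed, at most 14 in all, crops included, and the job is handed in when it is done.

Besides the shell and the picture viewer there is one more tool, called after ">>>" by a JSON object that holds its "api" and its "payload". send_rows: Moves the arm, as the interface text tells. Its arguments: {"type":"object","properties":{"plan":{"type":"array","items":{"type":"array","items":{"type":"number"}}},"squeeze":{"type":"number"}},"required":["plan"]}

```bash
mkdir -p pics; ls; cat > h.py <<'E'
import numpy as np, cv2
from cell import arm
def ray(cam,rc,C=None):
    C=C or arm.get_calibration(cam); K=np.array(C["camera_matrix"]); T=np.array(C["T"])
    x=(rc[1]-K[0,2])/K[0,0]; y=(rc[0]-K[1,2])/K[1,1]
    if cam=="wrist":
        r=np.hypot(x,y); s=np.sin(r)/r if r>1e-9 else 1
        d=np.array([x*s,y*s,np.cos(r)])
    else: d=np.array([x,y,1.])
    return T[:3,3],T[:3,:3]@d
def at(cam,rc,z,C=None):
    o,d=ray(cam,rc,C); return o+d*(z-o[2])/d[2]
def proj(cam,p,C=None):
    C=C or arm.get_calibration(cam); K=np.array(C["camera_matrix"]); T=np.array(C["T"])
    q=T[:3,:3].T@(np.array(p)-T[:3,3])
    if cam=="wrist":
        r=np.hypot(q[0],q[1]); th=np.arctan2(r,q[2]); s=th/r if r>1e-9 else 0
        return np.array([K[1,2]+K[1,1]*q[1]*s,K[0,2]+K[0,0]*q[0]*s])
    return np.array([K[1,2]+K[1,1]*q[1]/q[2],K[0,2]+K[0,0]*q[0]/q[2]])
def snap(cam,name):
    im=arm.read_camera(cam); cv2.imwrite(f"pics/{name}.png",im[:,:,::-1]); return im
E
python3 - <<'E'
from h import *
np.set_printoptions(precision=4,suppress=True)
ims=[]
for c in ["scene","side","wrist"]:
    im=snap(c,c+"0"); ims.append(im)
    C=arm.get_calibration(c); print(c,np.array(C["camera_matrix"])[[0,1,0,1],[0,1,2,2]],C["T"])
    for t,z in [("bearing",.01),("spacer_1",.007),("washer",.006),("collar",.012),("flange_ring",.015),("gear_blank",.018),("keeper_knob",.107),("shaft_tip",.072),("stand",.012)]:
        for d in arm.spot_in(c,t):
            if d["confidence"]>.3: print(c,t,np.round(d["at"],1),round(d["confidence"],2),at(c,d["at"],z))
cv2.imwrite("pics/ss0.png",cv2.resize(np.hstack(ims[:2]),(800,300))[:,:,::-1])
o=arm.get_obs();print(o["t"],o["eef_pos"],o["tcp_rot"],o["opening"],o["ft_force"])
E
```

```text
pics
scene [350.8721 350.8721 252.8385 190.1165] [[ 0.466  -0.628   0.6233  0.0313]
 [-0.8846 -0.344   0.3148 -0.3623]
 [ 0.0167 -0.6981 -0.7158  0.7124]
 [ 0.      0.      0.      1.    ]]
scene bearing [227.9 293.2] 0.87 [ 0.5736 -0.2056  0.01  ]
scene spacer_1 [269.  263.4] 0.62 [ 0.4325 -0.1918  0.007 ]
scene spacer_1 [262.3 369.6] 0.6 [ 0.5676 -0.4039  0.007 ]
scene washer [182.8 153.7] 0.69 [0.5363 0.2099 0.006 ]
scene washer [302.4 356. ] 0.64 [ 0.4542 -0.4041  0.006 ]
scene collar [257.7 227.5] 0.54 [ 0.4168 -0.1053  0.012 ]
scene collar [182.2 153.1] 0.37 [0.5331 0.2081 0.012 ]
scene flange_ring [242.9 327.9] 0.72 [ 0.5676 -0.2993  0.015 ]
scene flange_ring [174.4 161.3] 0.33 [0.5676 0.2056 0.015 ]
scene gear_blank [225.4 383.7] 0.89 [ 0.6849 -0.4065  0.018 ]
scene gear_blank [254.9 326.4] 0.48 [ 0.5307 -0.3079  0.018 ]
scene keeper_knob [181.3 155.7] 0.32 [0.4706 0.1272 0.107 ]
scene shaft_tip [174.8 162.9] 0.68 [0.5246 0.1545 0.072 ]
scene shaft_tip [183.  152.7] 0.64 [0.4873 0.1583 0.072 ]
scene shaft_tip [225.7 294.6] 0.36 [ 0.5333 -0.2198  0.072 ]
scene stand [184.8 157
[... 721 characters left out ...]
922  0.012 ]
side flange_ring [182.4 267. ] 0.59 [ 0.5566 -0.2977  0.015 ]
side gear_blank [161.  234.4] 0.63 [ 0.6929 -0.4044  0.018 ]
side keeper_knob [264.5 247.8] 0.85 [0.5174 0.1852 0.107 ]
side shaft_tip [289.3 241.6] 0.84 [0.5228 0.2354 0.072 ]
side stand [290.7 245.4] 0.67 [0.5263 0.1841 0.012 ]
side stand [170.8 299.4] 0.42 [ 0.4599 -0.39    0.012 ]
wrist [297.3186 297.3186 256.1615 189.9677] [[ 0.2435  0.9334  0.2635  0.0968]
 [ 0.9699 -0.2343 -0.0663  0.6981]
 [-0.0002  0.2717 -0.9624  0.3854]
 [ 0.      0.      0.      1.    ]]
1.5 [0.1703 0.679  0.2359] [[-0.9699  0.2433 -0.    ]
 [ 0.2433  0.9699  0.    ]
 [ 0.      0.     -1.    ]] 0.09125244251269987 [-1.3491  0.339  -0.0195]
```

View pics/ss0.png

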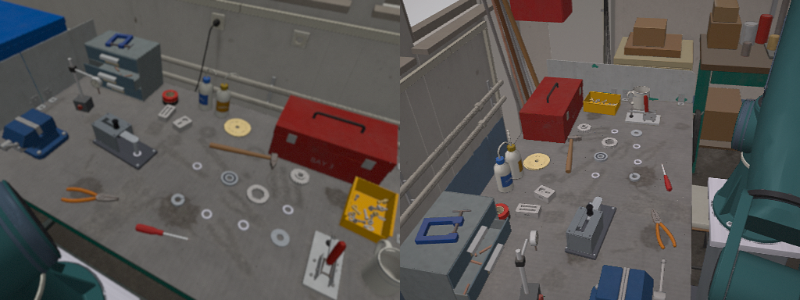

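```bash
python3 - <<'E'
import cv2,numpy as np
a=cv2.imread("pics/side0.png"); b=cv2.imread("pics/scene0.png")
A=cv2.resize(a[130:350,190:330],None,fx=2.7,fy=2.7,interpolation=cv2.INTER_CUBIC)
B=cv2.resize(b[100:320,110:410][:, :],(406,594//2)); B=cv2.copyMakeBorder(B,0,594-297,0,0,0)
cv2.imwrite("pics/crop1.png",np.hstack([A,B]))
print(A.shape,B.shape)
E
```

```text
(594, 378, 3) (594, 406, 3)
```

View pics/crop1.png

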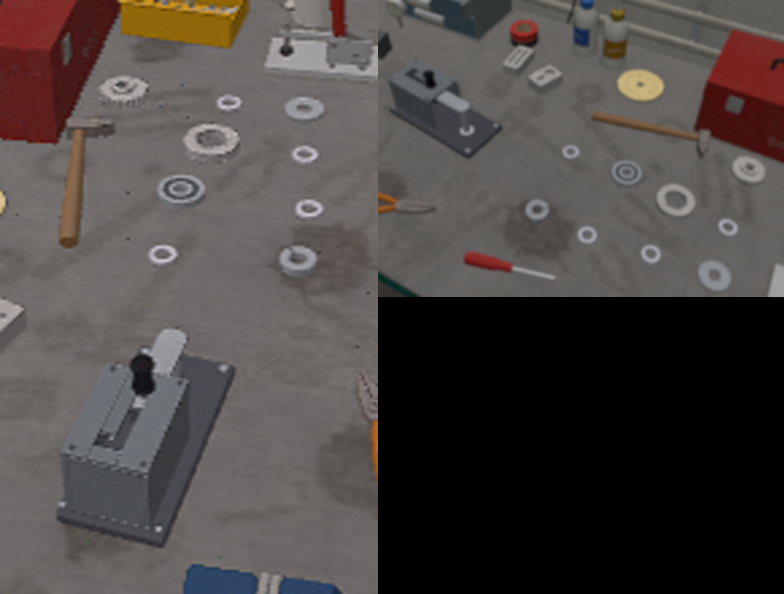

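The side view shows the stand with the black knob at about crop (142,372) and the tongue tip at (175,335). There are four spacers, at crop (229,103), (305,154), (309,208) and (162,255). The washer is at (304,108), the collar at (298,260) and the bearing at (181,188). I'll now work out the stand's pose from its plate corners.

```bash
python3 - <<'E'
from h import *
np.set_printoptions(precision=4,suppress=True)
f=lambda c,r:(130+r/2.7,190+c/2.7)
for n,c,r,z in [("plate -y corner",235,366,.012),("plate +y right",162,543,.012),("plate +y left",58,517,.012),("tongue tip",175,333,.08),("knobtop",142,358,.122),("knobbase",140,390,.09),("hous fr-right",188,380,.087),("hous near right",150,467,.087),("hous near left",66,450,.087),
 ("sp",229,103,.005),("sp",305,154,.005),("sp",309,208,.005),("sp",162,255,.005),("washer",304,108,.004),("collar",298,260,.009),("bearing",181,188,.008),("flange",211,141,.012),("gear",124,88,.012)]:
    print(n,at("side",f(c,r),z))
g=lambda c,r:(100+r/1.35,110+(c-378)/1.3533)
print("sc shaft",at("scene",g(466,130),.072),at("scene",g(466,130),.012),at("scene",g(430,72),.122),at("scene",g(500,126),.012),at("scene",g(470,155),.012))
for n,c,r in [("sp",571,152),("sp",587,234),("sp",651,254),("sp",728,227),("w",714,274),("c",537,209),("b",626,172),("f",676,200),("g",748,169)]: print(n,at("scene",g(c,r),.006))
E
```

```text
plate -y corner [0.4616 0.0799 0.012 ]
plate +y right [0.489 0.306 0.012]
plate +y left [0.5854 0.2953 0.012 ]
tongue tip [0.5144 0.115  0.08  ]
knobtop [0.5274 0.1961 0.122 ]
knobbase [0.5285 0.2043 0.09  ]
hous fr-right [0.4891 0.1812 0.087 ]
hous near right [0.5013 0.2882 0.087 ]
hous near left [0.5764 0.2828 0.087 ]
sp [ 0.5476 -0.4027  0.005 ]
sp [ 0.4373 -0.3058  0.005 ]
sp [ 0.4199 -0.1988  0.005 ]
sp [ 0.5704 -0.0852  0.005 ]
washer [ 0.4508 -0.4089  0.004 ]
collar [ 0.4204 -0.0984  0.009 ]
bearing [ 0.5727 -0.2071  0.008 ]
flange [ 0.5538 -0.3036  0.012 ]
gear [ 0.6876 -0.4043  0.012 ]
sc shaft [0.4766 0.0795 0.072 ] [0.5183 0.1209 0.012 ] [0.5331 0.1975 0.122 ] [0.5604 0.0673 0.012 ] [0.4684 0.0745 0.012 ]
sp [ 0.5725 -0.0898  0.006 ]
sp [ 0.4241 -0.1987  0.006 ]
sp [ 0.4405 -0.3077  0.006 ]
sp [ 0.5515 -0.406   0.006 ]
w [ 0.4553 -0.4089  0.006 ]
c [ 0.427 -0.099  0.006]
b [ 0.5783 -0.2042  0.006 ]
f [ 0.5624 -0.3086  0.006 ]
g [ 0.6965 -0.4065  0.006 ]
```

>>> {"api": "send_rows", "payload": {"plan": [[0,0,-8,0,0,6.9,1],[0,0,-8,0,0,6.9,1],[0,0,-8,0,0,6.9,1],[0,0,-8,0,0,6.9,1],[0,0,-8,0,0,6.9,1],[0,0,-8,0,0,6.9,1],[0,0,-8,0,0,6.9,1],[0,0,-8,0,0,6.9,1],[0,0,0,0,0,6.9,1],[0,0,0,0,0,6.9,1],[0,0,0,0,0,6.9,1],[0,0,0,0,0,6.9,1]]}}

```text
t: 2.5
eef_pos: [0.1703, 0.679, 0.3]
tcp_rot: [[0.126, 0.992, -0.0], [0.992, -0.126, -0.0], [-0.0, -0.0, -1.0]]
ft_force: [0.8, 0.1, -0.6]
opening: 0.0917
finger_force: 0.0
```

>>> {"api": "send_rows", "payload": {"plan": [[-29.6,25.8,0,0,0,0,1],[-29.6,25.8,0,0,0,0,1],[-29.6,25.8,0,0,0,0,1],[-29.6,25.8,0,0,0,0,1],[-29.6,25.8,0,0,0,0,1],[-29.6,25.8,0,0,0,0,1],[-29.6,25.8,0,0,0,0,1],[-29.6,25.8,0,0,0,0,1]]}}

```text
t: 3.17
eef_pos: [0.3476, 0.4175, 0.3001]
tcp_rot: [[0.12, 0.993, 0.0], [0.993, -0.12, 0.0], [0.0, 0.0, -1.0]]
ft_force: [1.5, 1.0, 0.2]
opening: 0.0909
finger_force: 0.0
```

>>> {"api": "send_rows", "payload": {"plan": [[-29.6,25.8,0,0,0,0,1],[-29.6,25.8,0,0,0,0,1],[-29.6,25.8,0,0,0,0,1],[-29.6,25.8,0,0,0,0,1],[-29.6,25.8,0,0,0,0,1],[-29.6,25.8,0,0,0,0,1],[-29.6,25.8,0,0,0,0,1],[-29.6,25.8,0,0,0,0,1],[0,0,0,0,0,0,1],[0,0,0,0,0,0,1],[0,0,0,0,0,0,1]]}}

```text
t: 4.08
eef_pos: [0.5232, 0.1594, 0.2998]
tcp_rot: [[0.121, 0.993, -0.0], [0.993, -0.121, 0.0], [0.0, -0.0, -1.0]]
ft_force: [-0.2, -0.3, 0.0]
opening: 0.0912
finger_force: 0.0
```

```bash
python3 - <<'E'
from h import *
np.set_printoptions(precision=4,suppress=True)
C=arm.get_calibration("wrist"); o=arm.get_obs(); print(o["t"],o["eef_pos"],o["tcp_rot"])
snap("wrist","w1")
for t,z in [("keeper_knob",.107),("shaft_tip",.072),("stand",.012)]:
    for d in arm.spot_in("wrist",t):
        if d["confidence"]>.3: print(t,np.round(d["at"],1),round(d["confidence"],2),at("wrist",d["at"],z,C))
np.save("C1.npy",C,allow_pickle=True)
E
```

```text
4.0833 [0.5232 0.1594 0.2998] [[ 0.1205  0.9927 -0.0003]
 [ 0.9927 -0.1205  0.0001]
 [ 0.     -0.0003 -1.    ]]
keeper_knob [172.6 259. ] 0.78 [0.5275 0.1608 0.107 ]
shaft_tip [139.9 259.7] 0.75 [0.5328 0.1953 0.072 ]
stand [137.4 258.2] 0.77 [0.5309 0.1927 0.012 ]
```

View pics/w1.png

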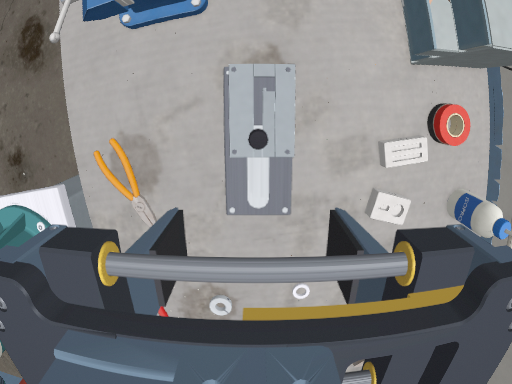

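The wrist view shows the knob top at (row 138, col 258) and the tongue below it. The plate screws are at (210,232) and (210,286). The hook of the slot is on the right, which is stand +x.

```bash
python3 - <<'E'
from h import *
np.set_printoptions(precision=4,suppress=True)
C=np.load("C1.npy",allow_pickle=True).item()
im=cv2.imread("pics/w1.png"); 
k=im[115:165,235:285].max(axis=2)<45
n,l,st,ce=cv2.connectedComponentsWithStats(k.astype(np.uint8)); i=1+st[1:,4].argmax(); print(st[i],ce[i]); kc=(115+ce[i][1],235+ce[i][0])
print("knob",at("wrist",kc,.122,C),at("wrist",kc,.115,C))
for p,z in [((210.5,232.5),.014),((210.5,285.5),.014),((70,233),.089),((70,292),.089),((153,234.5),.089),((152,291),.089),((183,258.5),.08),((208,258),.08)]:
    print(p,at("wrist",p,z,C))
cv2.imwrite("pics/w1c.png",cv2.resize(im[55:225,200:320],None,fx=3.4,fy=3.4,interpolation=cv2.INTER_CUBIC))
E
```

```text
[15 15  5  5  6] [17.3333 16.8333]
knob [0.5259 0.2106 0.122 ] [0.5258 0.21   0.115 ]
(210.5, 232.5) [0.4777 0.0854 0.014 ]
(210.5, 285.5) [0.5597 0.0754 0.014 ]
(70, 233) [0.5115 0.2858 0.089 ]
(70, 292) [0.5814 0.2777 0.089 ]
(153, 234.5) [0.5003 0.1849 0.089 ]
(152, 291) [0.5692 0.1779 0.089 ]
(183, 258.5) [0.5247 0.1413 0.08  ]
(208, 258) [0.5201 0.1077 0.08  ]
```

View pics/w1c.png

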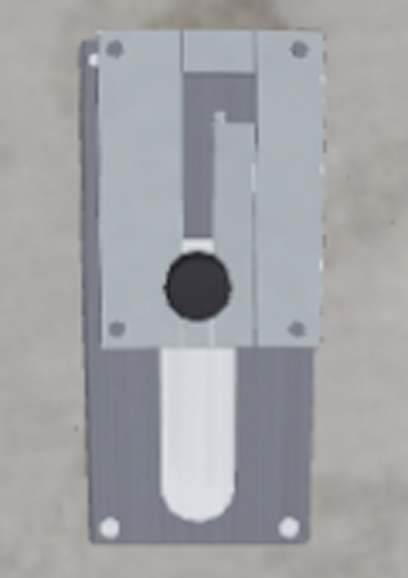

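The crop shows the knob centre at about (139.1, 257.9) in the full picture. The lane runs straight up, with the notch to its right at the far end.

```bash
cat >> h.py <<'E'
def rel(p,o=None):
    o=o or arm.get_obs(); return 1000*np.array(o["tcp_rot"]).T@(np.array(p)-np.array(o["eef_pos"]))
E
python3 - <<'E'
from h import *
np.set_printoptions(precision=4,suppress=True)
C=np.load("C1.npy",allow_pickle=True).item()
k=at("wrist",(139.1,257.9),.122,C); print(k)
y=-.116; Y=np.array([-np.sin(y),np.cos(y),0])
s=k-.08*Y; print("shaft",s)
e=at("wrist",(208.2,258.2),.08,C); print("tongue tip rel shaft",(e-s)@Y, e)
print(rel([k[0],k[1],.114]))
E
```

```text
[0.531  0.2018 0.122 ]
shaft [0.5218 0.1224 0.122 ]
tongue tip rel shaft -0.015052558753628853 [0.5203 0.1074 0.08  ]
[ 42.2426   3.1705 185.9761]
```

>>> {"api": "send_rows", "payload": {"plan": [[14,1,12,0,0,0,1],[14,1,20,0,0,0,1],[14,1,25,0,0,0,1],[0,0,25,0,0,0,1],[0,0,25,0,0,0,1],[0,0,25,0,0,0,1],[0,0,20,0,0,0,0.6],[0,0,15,0,0,0,0.4],[0,0,11,0,0,0,0.4],[0,0,8,0,0,0,0.4],[0,0,0,0,0,0,0.4],[0,0,0,0,0,0,0.4]], "squeeze": 40}}

```text
t: 5.28
eef_pos: [0.5315, 0.201, 0.1142]
tcp_rot: [[0.119, 0.993, 0.0], [0.993, -0.119, 0.0], [0.0, 0.0, -1.0]]
ft_force: [-0.3, -0.6, 0.2]
opening: 0.0541
finger_force: 0.0
```

>>> {"api": "send_rows", "payload": {"plan": [[0,0,0,0,0,0,0],[0,0,0,0,0,0,0],[0,0,0,0,0,0,0],[0,0,0,0,0,0,0],[0,0,0,0,0,0,0],[0,0,0,0,0,0,0],[0,0,0,0,0,0,0],[0,0,0,0,0,0,0]]}}

```text
t: 5.95
eef_pos: [0.5315, 0.2007, 0.1142]
tcp_rot: [[0.12, 0.993, 0.0], [0.993, -0.12, 0.0], [0.0, 0.0, -1.0]]
ft_force: [-2.2, -0.6, 6.4]
opening: 0.018
finger_force: 40.0
```

>>> {"api": "send_rows", "payload": {"plan": [[4,0,0,0,0,0,0],[8,0,0,0,0,0,0],[8,0,0,0,0,0,0],[8,0,0,0,0,0,0],[8,0,0,0,0,0,0],[8,0,0,0,0,0,0],[8,0,0,0,0,0,0],[7,0,0,0,0,0,0],[5,0,0,0,0,0,0],[3,0,0,0,0,0,0],[1,0,0,0,0,0,0],[0,0,0,0,0,0,0]], "squeeze": 50}}

```text
t: 6.95
eef_pos: [0.5397, 0.2679, 0.1142]
tcp_rot: [[0.119, 0.993, -0.0], [0.993, -0.119, -0.001], [-0.001, -0.0, -1.0]]
ft_force: [-1.1, -7.3, 8.9]
opening: 0.0181
finger_force: 50.0
```

>>> {"api": "send_rows", "payload": {"plan": [[1,0,0,0,0,0,0],[0,3,0,0,0,0,0],[0,4,0,0,0,0,0],[0,4,0,0,0,0,0],[0,3,0,0,0,0,0],[0,1.5,0,0,0,0,0],[0,0,0,0,0,0,0],[0,0,0,0,0,0,0]]}}

```text
t: 7.62
eef_pos: [0.5536, 0.2666, 0.114]
tcp_rot: [[0.12, 0.993, -0.004], [0.993, -0.12, -0.002], [-0.002, -0.004, -1.0]]
ft_force: [-12.8, -6.1, 17.5]
opening: 0.018
finger_force: 50.0
```

>>> {"api": "send_rows", "payload": {"plan": [[-3,0,0,0,0,0,0],[-3,0,0,0,0,0,0],[-2,0,0,0,0,0,0],[0,0,0,0,0,0,0],[0,0,0,0,0,0,0]]}}

```text
t: 8.03
eef_pos: [0.5526, 0.2587, 0.114]
tcp_rot: [[0.12, 0.993, -0.004], [0.993, -0.12, -0.002], [-0.002, -0.003, -1.0]]
ft_force: [-12.5, -5.3, 16.2]
opening: 0.0179
finger_force: 50.0
```

>>> {"api": "send_rows", "payload": {"plan": [[0,0,0,0,0,0,0.4],[0,0,0,0,0,0,0.4],[0,0,0,0,0,0,0.4],[0,0,0,0,0,0,0.4],[0,0,0,0,0,0,0.4],[0,0,0,0,0,0,0.4],[0,0,0,0,0,0,0.4],[0,0,0,0,0,0,0.4]]}}

```text
t: 8.7
eef_pos: [0.5542, 0.2594, 0.1139]
tcp_rot: [[0.12, 0.993, 0.0], [0.993, -0.12, 0.0], [0.0, 0.0, -1.0]]
ft_force: [-0.2, 0.8, -0.8]
opening: 0.0362
finger_force: 0.0
```

>>> {"api": "send_rows", "payload": {"plan": [[0,0,-20,0,0,0,0.6],[0,0,-30,0,0,0,1],[0,0,-30,0,0,0,1],[-20,-5,-30,0,0,0,1],[-25,-5,-26,0,0,0,1],[-25,-5,0,0,0,0,1],[-20,0,0,0,0,0,1],[0,0,0,0,0,0,1],[0,0,0,0,0,0,1],[0,0,0,0,0,0,1]]}}

```text
t: 9.53
eef_pos: [0.5286, 0.1721, 0.25]
tcp_rot: [[0.12, 0.993, 0.0], [0.993, -0.12, 0.0], [0.0, 0.0, -1.0]]
ft_force: [-0.4, 1.2, -0.4]
opening: 0.0909
finger_force: 0.0
```

```bash
python3 - <<'E'
from h import *
np.set_printoptions(precision=4,suppress=True)
C=arm.get_calibration("wrist"); o=arm.get_obs(); print(o["t"],o["eef_pos"])
im=snap("wrist","w2"); np.save("C2.npy",C,allow_pickle=True)
for d in arm.spot_in("wrist","shaft_tip"): print(d["at"],d["confidence"],at("wrist",d["at"],.072,C))
p=proj("wrist",[.5218,.1224,.072],C).astype(int); print(p)
a=max(0,p[0]-110); c=im[a:p[0]+30,p[1]-60:p[1]+60]; print(a,p[1]-60,c.shape)
cv2.imwrite("pics/w2c.png",cv2.resize(c,None,fx=4,fy=4,interpolation=cv2.INTER_CUBIC)[:,:,::-1])
E
```

```text
9.5333 [0.5286 0.1721 0.25  ]
[150.1, 256.3] 0.58 [0.5333 0.2026 0.072 ]
[218 254]
108 194 (140, 120, 3)
```

View pics/w2c.png

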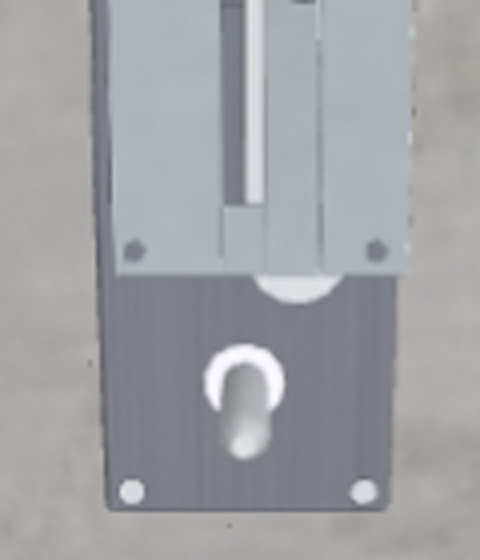

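The keeper is parked with its tongue clear. The shaft tip is at about (row 218.5, col 254.7) and the foot ring at (204, 255).

```bash
python3 - <<'E'
from h import *
np.set_printoptions(precision=4,suppress=True)
C=np.load("C2.npy",allow_pickle=True).item()
print(at("wrist",(218.3,254.6),.072,C), at("wrist",(203.8,255),.012,C))
print("bearing look",rel([.575,-.16,.25]))
E
```

```text
[0.5216 0.1227 0.072 ] [0.5216 0.1207 0.012 ]
bearing look [-324.541    85.7417   -0.2545]
```

>>> {"api": "send_rows", "payload": {"plan": [[-20,4,0,0,0,0,1],[-36,9,0,0,0,0,1],[-36,9,0,0,0,0,1],[-36,9,0,0,0,0,1],[-36,9,0,0,0,0,1],[-36,9,0,0,0,0,1],[-36,9,0,0,0,0,1],[-36,9,0,0,0,0,1],[-36,12,0,0,0,0,1],[-16,6,0,0,0,0,1],[0,0,0,0,0,0,1],[0,0,0,0,0,0,1]]}}

```text
t: 10.63
eef_pos: [0.5742, -0.16, 0.2494]
tcp_rot: [[0.121, 0.993, -0.001], [0.993, -0.121, 0.0], [0.0, -0.001, -1.0]]
ft_force: [0.1, 0.4, -0.0]
opening: 0.091
finger_force: 0.0
```

```bash
cat >> h.py <<'E'
Z={"bearing":.010,"spacer_1":.007,"washer":.006,"collar":.012,"flange_ring":.015,"gear_blank":.018}
def look(names,fn=None,cmin=.4,S=(.5216,.1222)):
    C=arm.get_calibration("wrist"); o=arm.get_obs(); im=snap("wrist",fn or "w")
    print("t",o["t"],"tcp",np.round(o["eef_pos"],4))
    for t in names:
        for d in arm.spot_in("wrist",t):
            if d["confidence"]<cmin: continue
            p=at("wrist",d["at"],Z[t],C)
            # refine: centre of the ring's bright outer blob near the spot
            r,c=np.array(d["at"]).astype(int); r0,c0=max(r-45,0),max(c-45,0)
            g=im[r0:r+45,c0:c+45].max(axis=2).astype(np.uint8)
            g=cv2.medianBlur(g,3); _,b=cv2.threshold(g,0,255,cv2.THRESH_OTSU)
            cs,_=cv2.findContours(b,cv2.RETR_EXTERNAL,cv2.CHAIN_APPROX_NONE)
            cs=[k for k in cs if len(k)>8 and cv2.pointPolygonTest(cv2.convexHull(k),(float(c-c0),float(r-r0)),False)>=0]
            q=None
            if cs:
                k=max(cs,key=cv2.contourArea); e=cv2.fitEllipse(cv2.convexHull(k) if len(cv2.convexHull(k))>5 else k)
                px=(r0+e[0][1],c0+e[0][0]); q=at("wrist",px,Z[t]*.6,C)
                print(t,round(d["confidence"],2),"spot",np.round(d["at"],1),np.round(p[:2],4),"ellipse",np.round(px,1),np.round(e[1],1),np.round(q[:2],4),"rel",np.round(rel([q[0],q[1],.023],o),1))
            else: print(t,round(d["confidence"],2),np.round(d["at"],1),np.round(p[:2],4),"rel",np.round(rel([p[0],p[1],.023],o),1))
    return C,im
E
python3 - <<'E'
from h import *
look(["bearing","spacer_1","flange_ring","collar","washer"],"w3")
E
```

```text
t 10.6333 tcp [ 0.5742 -0.16    0.2494]
bearing 0.55 spot [193.3 264.4] [ 0.5815 -0.1984] ellipse [197.3 262.3] [38.6 40.5] [ 0.5779 -0.205 ] rel [-44.3   9.3 226.4]
spacer_1 0.75 spot [202.1 163.6] [ 0.4368 -0.1952] ellipse [199.2 162. ] [103.1 104.9] [ 0.4342 -0.1915] rel [ -48.2 -135.   226.5]
spacer_1 0.66 spot [104.7 254.6] [ 0.5827 -0.0786] ellipse [111.4 249.6] [23.4 23.6] [ 0.5751 -0.0866] rel [ 73.   -7.8 226.5]
spacer_1 0.53 spot [305.4 260.2] [ 0.5537 -0.3884] ellipse [289.8 259.5] [ 67.2 108.8] [ 0.5559 -0.3585] rel [-199.3    6.   226.4]
flange_ring 0.95 spot [251.5 258.9] [ 0.5638 -0.2834] ellipse [231.  257.4] [ 52.3 305.3] [ 0.5653 -0.2533] rel [-93.8   2.6 226.4]
flange_ring 0.74 spot [  2.  183.1] [0.5067 0.0757] ellipse [ 24.9 181.2] [ 48.2 113.6] [0.4998 0.0446] rel [194.1 -98.4 226.6]
collar 0.66 spot [135.3 147. ] [ 0.433  -0.0973] ellipse [137.5 142.9] [26.8 29.3] [ 0.4244 -0.0995] rel [  41.9 -155.9  226.6]
washer 0.7 spot [312.5 204.3] [ 0.4581 -0.3959] ellipse [292.3 216.1] [ 53.6 258.3] [ 0.4858 -0.3567] rel [-206.   -63.8  226.4]
```

View pics/w3.png

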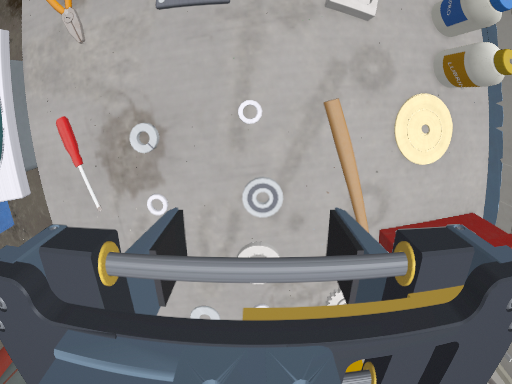

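The bearing is at pixel (197,262) with free room for both fingers. The hammer handle at col 360 is clear.

>>> {"api": "send_rows", "payload": {"plan": [[-20,4,20,0,0,0,1],[-24,5,36,0,0,0,1],[0,0,36,0,0,0,1],[0,0,36,0,0,0,1],[0,0,36,0,0,0,1],[0,0,25,0,0,0,1],[0,0,18,0,0,0,1],[0,0,12,0,0,0,1],[0,0,5,0,0,0,1],[0,0,2,0,0,0,1],[0,0,0,0,0,0,1]], "squeeze": 30}}

```text
t: 11.85
eef_pos: [0.578, -0.2038, 0.0261]
tcp_rot: [[0.12, 0.993, 0.001], [0.993, -0.12, -0.0], [-0.0, 0.001, -1.0]]
ft_force: [0.6, 0.5, 0.3]
opening: 0.0911
finger_force: 0.0
```

>>> {"api": "send_rows", "payload": {"plan": [[0,0,0,0,0,0,0],[0,0,0,0,0,0,0],[0,0,0,0,0,0,0],[0,0,0,0,0,0,0],[0,0,0,0,0,0,0],[0,0,0,0,0,0,0],[0,0,0,0,0,0,0],[0,0,0,0,0,0,0]]}}

```text
t: 12.52
eef_pos: [0.5777, -0.2038, 0.0257]
tcp_rot: [[0.12, 0.993, 0.0], [0.993, -0.12, -0.0], [-0.0, 0.0, -1.0]]
ft_force: [-0.7, -0.5, 4.2]
opening: 0.0541
finger_force: 30.0
```

>>> {"api": "send_rows", "payload": {"plan": [[0,0,-15,0,0,0,0],[0,0,-35,0,0,0,0],[0,0,-35,0,0,0,0],[0,0,-30,0,0,0,0],[20,-6,0,0,0,0,0],[36,-11,0,0,0,0,0],[36,-11,0,0,0,0,0],[36,-11,0,0,0,0,0],[36,-11,0,0,0,0,0],[36,-11,0,0,0,0,0],[36,-11,0,0,0,0,0]]}}

```text
t: 13.43
eef_pos: [0.5336, 0.0408, 0.1404]
tcp_rot: [[0.12, 0.993, -0.0], [0.993, -0.12, -0.0], [-0.0, -0.0, -1.0]]
ft_force: [0.0, -0.6, -2.1]
opening: 0.0543
finger_force: 30.0
```

>>> {"api": "send_rows", "payload": {"plan": [[36,-11,0,0,0,0,0],[30,-8,0,0,0,0,0],[15,-4,0,0,0,0,0],[0,0,0,0,0,0,0],[0,0,0,0,0,0,0],[0,0,0,0,0,0,0],[0,0,0,0,0,0,0]]}}

```text
t: 14.02
eef_pos: [0.5213, 0.1215, 0.1404]
tcp_rot: [[0.121, 0.993, -0.0], [0.993, -0.121, -0.0], [-0.0, -0.0, -1.0]]
ft_force: [-0.7, 0.1, -1.6]
opening: 0.0546
finger_force: 30.0
```

```bash
python3 - <<'E'
from h import *
o=arm.get_obs();print(np.round(rel([.5217,.1229,.1],o),1))
im=snap("side","s4"); a=im[215:315,200:300]; w=snap("wrist","w4")[150:300,156:356]
cv2.imwrite("pics/s4c.png",np.hstack([cv2.resize(a,(400,400),interpolation=cv2.INTER_CUBIC),cv2.resize(w,(400,400))])[:,:,::-1])
E
```

```text
[ 1.5  0.2 40.4]
```

View pics/s4c.png

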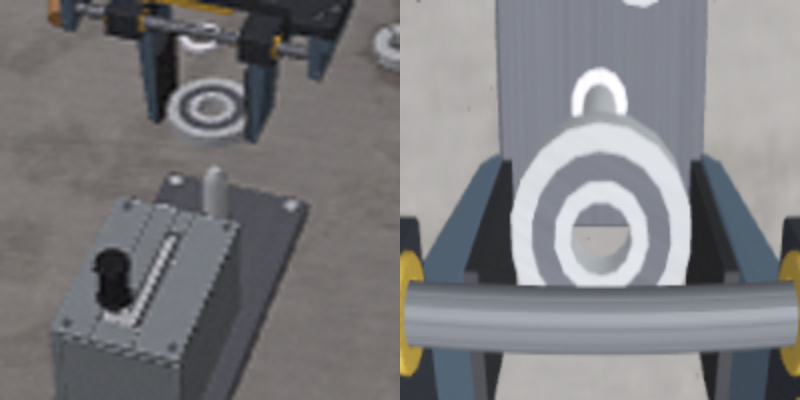

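The bearing is held level. In the wrist crop its bore is at about (row 240, col 257), with the shaft behind it. I'll check its offset from the tool by projecting its circles.

```bash
python3 - <<'E'
from h import *
C=arm.get_calibration("wrist");o=arm.get_obs();p=np.array(o["eef_pos"]);R=np.array(o["tcp_rot"])
im=cv2.imread("pics/w4.png")
# edge samples along ray from TCP centre: outer rim at several dirs on image; fit dx,dy
def pr(dx,dy,r,a,dz): return proj("wrist",p+R@np.array([dx+r*np.cos(a),dy+r*np.sin(a),dz]),C)
dz=.0157 # top face below tcp: (.1404-.1247)
for dx in (-.003,-.0015,0,.0015): 
    print(dx,"outer top",pr(dx,0,.028,0,dz).round(1),"L",pr(dx,0,.028,-np.pi/2,dz).round(1),"R",pr(dx,0,.028,np.pi/2,dz).round(1),"bore top",pr(dx,0,.0095,0,dz).round(1),"bore bot",pr(dx,0,.0095,np.pi,dz).round(1))
g=im.max(axis=2)[:,257]; print([(i,int(g[i])) for i in range(185,265)])
E
```

```text
-0.003 outer top [199.5 254.5] L [242.4 209.5] R [242.4 299.8] bore top [228.7 254.6] bore bot [256.3 254.7]
-0.0015 outer top [197.  254.5] L [240.2 209.3] R [240.2 300. ] bore top [226.4 254.6] bore bot [254.2 254.6]
0 outer top [194.5 254.5] L [238.  209.2] R [238.1 300.1] bore top [224.1 254.6] bore bot [252.1 254.6]
0.0015 outer top [192.1 254.5] L [235.8 209. ] R [235.8 300.3] bore top [221.8 254.6] bore bot [250.  254.6]
[(185, 178), (186, 178), (187, 179), (188, 180), (189, 181), (190, 182), (191, 175), (192, 164), (193, 163), (194, 166), (195, 176), (196, 212), (197, 230), (198, 231), (199, 231), (200, 231), (201, 231), (202, 232), (203, 231), (204, 230), (205, 228), (206, 210), (207, 169), (208, 144), (209, 145), (210, 144), (211, 143), (212, 143), (213, 141), (214, 142), (215, 143), (216, 144), (217, 154), (218, 215), (219, 233), (220, 232), (221, 231), (222, 231), (223, 231), (224, 232), (225, 222), (226, 175), (227, 143), (228, 143), (229, 142), (230, 143), (231, 143), (232, 143), (233, 143), (234, 126), (235, 175), (236, 179), (237, 178), (238, 178), (239, 178), (240, 178), (241, 178), (242, 179), (243, 180), (244, 180), (245, 177), (246, 171), (247, 169), (248, 167), (249, 167), (250, 168), (251, 166), (252, 168), (253, 211), (254, 234), (255, 232), (256, 231), (257, 169), (258, 93), (259, 105), (260, 113), (261, 129), (262, 145), (263, 133), (264, 140)]
```

```bash
python3 - <<'E'
from h import *
C=arm.get_calibration("wrist");o=arm.get_obs();p=np.array(o["eef_pos"]);R=np.array(o["tcp_rot"])
K=np.array(C["camera_matrix"]);print("cam in tool",(R.T@(np.array(C["T"])[:3,3]-p)).round(4)); print((R.T@np.array(C["T"])[:3,:3]).round(4),K[0,2])
im=cv2.imread("pics/w4.png"); g=im.max(axis=2)
for r in (178,180,182,184,188,192): print(r,[int(v) for v in g[r,238:276]])
for r in (205,210,225,230,235): 
    row=g[r].astype(int); print(r,[(c,row[c]) for c in range(200,312) if abs(row[c+1]-row[c-1])>30])
E
```

```text
cam in tool [ 0.0775  0.0011 -0.1495]
[[-2.000e-04 -9.622e-01 -2.724e-01]
 [ 1.000e+00  0.000e+00 -6.000e-04]
 [ 6.000e-04 -2.724e-01  9.622e-01]] 256.16146994611245
178 [141, 138, 142, 144, 145, 144, 143, 142, 162, 211, 247, 255, 255, 255, 255, 255, 255, 255, 255, 255, 255, 255, 255, 255, 255, 245, 208, 143, 144, 142, 141, 143, 144, 144, 143, 142, 142, 143]
180 [140, 139, 142, 145, 145, 144, 183, 239, 255, 255, 255, 255, 255, 255, 255, 255, 255, 255, 253, 255, 255, 255, 255, 255, 255, 255, 255, 240, 188, 143, 141, 144, 144, 144, 142, 142, 142, 142]
182 [142, 140, 142, 145, 145, 195, 249, 255, 255, 255, 255, 255, 253, 222, 191, 183, 160, 166, 176, 187, 202, 227, 249, 255, 255, 255, 255, 255, 255, 231, 177, 144, 144, 143, 143, 142, 142, 143]
184 [141, 139, 141, 145, 194, 246, 255, 255, 255, 255, 250, 215, 157, 145, 151, 157, 163, 169, 173, 177, 179, 181, 188, 216, 249, 255, 255, 255, 255, 255, 231, 143, 144, 143, 143, 141, 142, 142]
188 [141, 139, 143, 176, 232, 255, 255, 255, 255, 232, 157, 143, 146, 151, 157, 162, 168, 174, 178, 180, 183, 184, 186, 188, 189, 219, 255, 255, 255, 255,
[... 1396 characters left out ...]
 np.int64(172)), (266, np.int64(145)), (267, np.int64(178)), (268, np.int64(219)), (277, np.int64(218)), (278, np.int64(179)), (279, np.int64(139)), (289, np.int64(142)), (290, np.int64(182)), (291, np.int64(220)), (300, np.int64(228)), (301, np.int64(116)), (302, np.int64(39))]
235 [(210, np.int64(49)), (211, np.int64(136)), (212, np.int64(213)), (221, np.int64(229)), (222, np.int64(158)), (233, np.int64(160)), (234, np.int64(233)), (241, np.int64(227)), (242, np.int64(181)), (270, np.int64(172)), (271, np.int64(209)), (278, np.int64(234)), (279, np.int64(199)), (280, np.int64(140)), (290, np.int64(138)), (291, np.int64(216)), (300, np.int64(228)), (301, np.int64(151)), (302, np.int64(37))]
```

>>> {"api": "send_rows", "payload": {"plan": [[1.3,-0.8,10,0,0,0,0],[0,0,15,0,0,0,0],[0,0,12,0,0,0,0],[0,0,6,0,0,0,0],[0,0,4,0,0,0,0],[0,0,4,0,0,0,0],[0,0,4,0,0,0,0],[0,0,0,0,0,0,0],[0,0,0,0,0,0,0]]}}

```text
t: 14.87
eef_pos: [0.5207, 0.1237, 0.0856]
tcp_rot: [[0.12, 0.993, 0.0], [0.993, -0.12, 0.0], [0.0, 0.0, -1.0]]
ft_force: [0.5, 0.2, -0.5]
opening: 0.0548
finger_force: 30.0
```

>>> {"api": "send_rows", "payload": {"plan": [[0,0,8,0,0,0,0],[0,0,12,0,0,0,0],[0,0,12,0,0,0,0],[0,0,8,0,0,0,0],[0,0,4,0,0,0,0],[0,0,2,0,0,0,0],[0,0,1,0,0,0,0],[0,0,0,0,0,0,0],[0,0,0,0,0,0,0]]}}

```text
t: 15.62
eef_pos: [0.5209, 0.1238, 0.0388]
tcp_rot: [[0.12, 0.993, 0.0], [0.993, -0.12, 0.0], [0.0, 0.0, -1.0]]
ft_force: [-1.0, -0.1, -0.9]
opening: 0.0545
finger_force: 30.0
```

>>> {"api": "send_rows", "payload": {"plan": [[0,0,0,0,0,0,0.8],[0,0,0,0,0,0,0.8],[0,0,0,0,0,0,0.8],[0,0,0,0,0,0,0.8],[0,0,-10,0,0,0,0.9],[0,0,-30,0,0,0,1],[0,0,-36,0,0,0,1],[16,0,-36,0,0,0,1],[16,0,-36,0,0,0,1],[16,0,-36,0,0,0,1],[0,0,-27,0,0,0,1],[0,0,0,0,0,0,1]]}}

```text
t: 16.62
eef_pos: [0.5287, 0.1728, 0.2562]
tcp_rot: [[0.119, 0.993, 0.008], [0.993, -0.119, 0.002], [0.003, 0.008, -1.0]]
ft_force: [1.7, 0.1, 1.2]
opening: 0.0913
finger_force: 0.0
```

```bash
python3 - <<'E'
from h import *
C,im=look(["bearing"],"w5",.2)
cv2.imwrite("pics/w5c.png",cv2.resize(im[150:250,196:316],None,fx=4,fy=4,interpolation=cv2.INTER_CUBIC)[:,:,::-1])
print(proj("wrist",[.5216,.1222,.072],C))
E
```

```text
t 16.6167 tcp [0.5287 0.1728 0.2562]
bearing 0.88 spot [197.6 253.2] [0.522  0.1286] ellipse [197.5 252.7] [ 97.5 100.4] [0.5211 0.1275] rel [-46.6  -4.  233. ]
[217.82527983 253.4001654 ]
```

View pics/w5c.png

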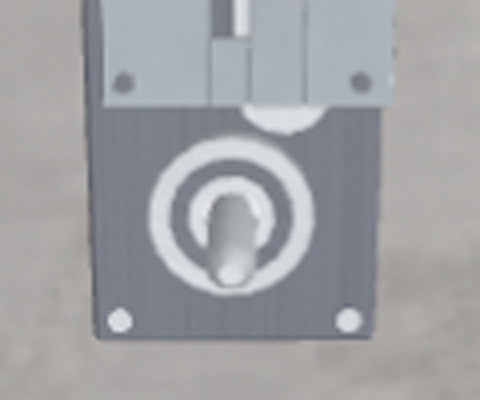

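The bearing lies round the shaft at about (row 203, col 254), flat on the plate. Next I'll fetch the first spacer.

>>> {"api": "send_rows", "payload": {"plan": [[-20,6,0,0,0,0,1],[-34,11,0,0,0,0,1],[-34,11,0,0,0,0,1],[-34,11,0,0,0,0,1],[-34,11,0,0,0,0,1],[-34,11,0,0,0,0,1],[-18,6,0,0,0,0,1],[0,0,6,0,0,0,1],[0,0,0,0,0,0,1],[0,0,0,0,0,0,1]]}}

```text
t: 17.55
eef_pos: [0.5669, -0.0428, 0.2422]
tcp_rot: [[0.12, 0.993, -0.003], [0.993, -0.12, 0.0], [0.0, -0.003, -1.0]]
ft_force: [0.3, 0.9, -0.3]
opening: 0.0913
finger_force: 0.0
```

```bash
python3 - <<'E'
from h import *
look(["spacer_1","collar"],"w6",.45)
E
```

```text
t 17.55 tcp [ 0.5669 -0.0428  0.2422]
spacer_1 0.79 spot [202.1 269.2] [ 0.5789 -0.0931] ellipse [197.6 266. ] [22.1 22.8] [ 0.5753 -0.0871] rel [-43.   14.1 219.1]
collar 0.73 spot [ 41.1 206.5] [0.5246 0.1297] ellipse [ 44.8 203.6] [41.7 45.6] [0.5196 0.1265] rel [162.4 -66.8 219.4]
collar 0.7 spot [213.6 158. ] [ 0.4214 -0.0905] ellipse [204.6 159.4] [103.  145.3] [ 0.4246 -0.079 ] rel [ -53.  -136.4  219.5]
```

>>> {"api": "send_rows", "payload": {"plan": [[-20,6,15,0,0,0,1],[-23,7,30,0,0,0,0.8],[0,0,32,0,0,0,0.7],[0,0,32,0,0,0,0.7],[0,0,32,0,0,0,0.7],[0,0,30,0,0,0,0.7],[0,0,20,0,0,0,0.7],[0,0,14,0,0,0,0.7],[0,0,8,0,0,0,0.7],[0,0,4,0,0,0,0.7],[0,0,1.5,0,0,0,0.7],[0,0,0,0,0,0,0.7]]}}

```text
t: 18.7
eef_pos: [0.5763, -0.0874, 0.0257]
tcp_rot: [[0.12, 0.993, 0.001], [0.993, -0.12, -0.0], [-0.0, 0.001, -1.0]]
ft_force: [0.2, 0.7, -0.3]
opening: 0.0641
finger_force: 0.0
```

>>> {"api": "send_rows", "payload": {"plan": [[0,0,0,0,0,0,0],[0,0,0,0,0,0,0],[0,0,0,0,0,0,0],[0,0,0,0,0,0,0],[0,0,0,0,0,0,0],[0,0,0,0,0,0,0],[0,0,0,0,0,0,0],[0,0,0,0,0,0,0]]}}

```text
t: 19.37
eef_pos: [0.5758, -0.0874, 0.0252]
tcp_rot: [[0.12, 0.993, 0.0], [0.993, -0.12, -0.0], [-0.0, 0.0, -1.0]]
ft_force: [-1.5, 0.3, 6.3]
opening: 0.03
finger_force: 30.0
```

>>> {"api": "send_rows", "payload": {"plan": [[0,0,-15,0,0,0,0],[0,0,-34,0,0,0,0],[0,0,-34,0,0,0,0],[0,0,-32,0,0,0,0],[15,-6,0,0,0,0,0],[32,-13,0,0,0,0,0],[34,-13,0,0,0,0,0],[34,-13,0,0,0,0,0],[34,-13,0,0,0,0,0],[32,-13,0,0,0,0,0],[20,-9,0,0,0,0,0],[0,0,0,0,0,0,0]]}}

```text
t: 20.37
eef_pos: [0.519, 0.1247, 0.1398]
tcp_rot: [[0.117, 0.993, -0.001], [0.993, -0.117, 0.0], [0.0, -0.001, -1.0]]
ft_force: [-0.6, 0.1, -1.3]
opening: 0.0296
finger_force: 30.0
```

>>> {"api": "send_rows", "payload": {"plan": [[0,0,0,0,0,0,0],[0,0,0,0,0,0,0],[0,0,0,0,0,0,0]]}}

```text
t: 20.62
eef_pos: [0.5206, 0.121, 0.1399]
tcp_rot: [[0.121, 0.993, -0.0], [0.993, -0.121, -0.0], [-0.0, -0.0, -1.0]]
ft_force: [0.0, 0.6, -0.7]
opening: 0.0295
finger_force: 30.0
```

```bash
cat >> h.py <<'E'
def held(h,od,zg,fn,show=True):
    """held ring: thickness h, outer dia od, zg = TCP height when ring was gripped on the table"""
    C=arm.get_calibration("wrist");o=arm.get_obs();p=np.array(o["eef_pos"]);R=np.array(o["tcp_rot"])
    im=snap("wrist",fn); print("t",round(o["t"],2),"tcp",p.round(4),"open",round(o["opening"],4))
    for dx in (-.003,0,.003):
        e=[proj("wrist",p+R@np.array([dx+s*r,.001,zg-h]),C).round(1)[0] for r,s in((od/2,1),(.0095,1),(.0095,-1))]; print(dx,"rows outer-top, bore-top, bore-bottom",e)
    g=im[:,256].max(axis=1).astype(int); k=g[4:]-g[:-4]; print([(i+2,int(k[i])) for i in range(150,262) if abs(k[i])>25 and abs(k[i])==abs(k[max(0,i-3):i+4]).max()])
E
python3 - <<'E'
from h import *
held(.007,.032,.0252,"w7"); print(rel([.5207,.1224,.05]))
E
```

```text
t 20.62 tcp [0.5206 0.121  0.1399] open 0.0295
-0.003 rows outer-top, bore-top, bore-bottom [np.float64(217.1), np.float64(227.0), np.float64(254.4)]
0 rows outer-top, bore-top, bore-bottom [np.float64(212.5), np.float64(222.5), np.float64(250.3)]
0.003 rows outer-top, bore-top, bore-bottom [np.float64(207.8), np.float64(217.9), np.float64(246.0)]
[(159, 89), (166, -86), (174, 90), (180, -64), (208, -30), (212, 57), (221, -114), (222, -114), (236, 46), (249, 63), (256, -164)]
[ 1.48053505 -0.1016265  89.92732986]
```

>>> {"api": "send_rows", "payload": {"plan": [[0.9,0,10,0,0,0,0],[0,0,15,0,0,0,0],[0,0,10,0,0,0,0],[0,0,6,0,0,0,0],[0,0,4,0,0,0,0],[0,0,4,0,0,0,0],[0,0,4,0,0,0,0],[0,0,2,0,0,0,0],[0,0,0,0,0,0,0]]}}

```text
t: 21.42
eef_pos: [0.5204, 0.1226, 0.0848]
tcp_rot: [[0.12, 0.993, -0.0], [0.993, -0.12, -0.0], [-0.0, -0.0, -1.0]]
ft_force: [0.8, -0.8, 0.2]
opening: 0.0295
finger_force: 30.0
```

Threaded without force. Now down to the bearing (TCP 0.0472).

>>> {"api": "send_rows", "payload": {"plan": [[0,0,6,0,0,0,0],[0,0,10,0,0,0,0],[0,0,10,0,0,0,0],[0,0,6,0,0,0,0],[0,0,3,0,0,0,0],[0,0,1.5,0,0,0,0],[0,0,0.8,0,0,0,0],[0,0,0,0,0,0,0],[0,0,0,0,0,0,0]]}}

```text
t: 22.17
eef_pos: [0.5207, 0.1227, 0.0479]
tcp_rot: [[0.12, 0.993, 0.0], [0.993, -0.12, 0.0], [0.0, 0.0, -1.0]]
ft_force: [-0.2, -0.4, 0.6]
opening: 0.0299
finger_force: 30.0
```

>>> {"api": "send_rows", "payload": {"plan": [[0,0,0,0,0,0,0.8],[0,0,0,0,0,0,0.8],[0,0,0,0,0,0,0.8],[0,0,0,0,0,0,0.8],[0,0,-10,0,0,0,0.9],[0,0,-30,0,0,0,1],[0,0,-36,0,0,0,1],[0,0,-36,0,0,0,1],[-20,-8,-30,0,0,0,1],[-30,-16,-30,0,0,0,1],[-30,-16,-26,0,0,0,1],[-30,-16,0,0,0,0,1]]}}

```text
t: 23.17
eef_pos: [0.455, 0.0225, 0.2477]
tcp_rot: [[0.119, 0.993, 0.007], [0.993, -0.119, -0.0], [0.001, 0.007, -1.0]]
ft_force: [1.4, 0.2, 0.3]
opening: 0.0914
finger_force: 0.0
```

>>> {"api": "send_rows", "payload": {"plan": [[-34,-3,0,0,0,0,1],[-34,-3,0,0,0,0,1],[-34,-3,0,0,0,0,1],[-34,-3,0,0,0,0,1],[-28,-1,0,0,0,0,1],[0,0,0,0,0,0,1],[0,0,0,0,0,0,1],[0,0,0,0,0,0,1],[0,0,0,0,0,0,1]]}}

```text
t: 23.92
eef_pos: [0.4213, -0.1373, 0.2428]
tcp_rot: [[0.119, 0.993, 0.0], [0.993, -0.119, 0.0], [0.0, 0.0, -1.0]]
ft_force: [0.1, -0.0, 0.0]
opening: 0.091
finger_force: 0.0
```

```bash
python3 - <<'E'
from h import *
look(["spacer_1","collar","washer"],"w8",.45)
E
```

```text
t 23.9167 tcp [ 0.4213 -0.1373  0.2428]
spacer_1 0.67 spot [212.4 270.3] [ 0.4339 -0.203 ] ellipse [209.4 263.6] [21.6 22.5] [ 0.4251 -0.1984] rel [-60.3  11.  219.8]
collar 0.78 spot [145.1 250.3] [ 0.4182 -0.1069] ellipse [138.6 255.6] [31.3 31.6] [ 0.4259 -0.0999] rel [3.760e+01 1.000e-01 2.198e+02]
```

>>> {"api": "send_rows", "payload": {"plan": [[-20,4,10,0,0,0,1],[-25,4,28,0,0,0,0.8],[-15,2,32,0,0,0,0.7],[0,0,32,0,0,0,0.7],[0,0,32,0,0,0,0.7],[0,0,30,0,0,0,0.7],[0,0,24,0,0,0,0.7],[0,0,16,0,0,0,0.7],[0,0,9,0,0,0,0.7],[0,0,4,0,0,0,0.7],[0,0,2,0,0,0,0.7],[0,0,0,0,0,0,0.7]]}}

```text
t: 25.12
eef_pos: [0.4244, -0.199, 0.024]
tcp_rot: [[0.12, 0.993, 0.001], [0.993, -0.12, -0.0], [-0.0, 0.001, -1.0]]
ft_force: [-1.3, 0.6, -0.7]
opening: 0.0637
finger_force: 0.0
```

>>> {"api": "send_rows", "payload": {"plan": [[0,0,0,0,0,0,0],[0,0,0,0,0,0,0],[0,0,0,0,0,0,0],[0,0,0,0,0,0,0],[0,0,0,0,0,0,0],[0,0,0,0,0,0,0],[0,0,0,0,0,0,0],[0,0,0,0,0,0,0]]}}

```text
t: 25.78
eef_pos: [0.4241, -0.199, 0.0238]
tcp_rot: [[0.12, 0.993, 0.0], [0.993, -0.12, -0.0], [-0.0, 0.0, -1.0]]
ft_force: [-1.2, 0.3, 6.6]
opening: 0.0296
finger_force: 30.0
```

>>> {"api": "send_rows", "payload": {"plan": [[0,0,-15,0,0,0,0],[0,0,-34,0,0,0,0],[0,0,-34,0,0,0,0],[0,0,-33,0,0,0,0],[20,4,0,0,0,0,0],[34,6,0,0,0,0,0],[34,6,0,0,0,0,0],[34,6,0,0,0,0,0],[34,6,0,0,0,0,0],[34,6,0,0,0,0,0],[34,6,0,0,0,0,0],[34,6,0,0,0,0,0]]}}

```text
t: 26.78
eef_pos: [0.5006, 0.0535, 0.1395]
tcp_rot: [[0.12, 0.993, -0.0], [0.993, -0.12, 0.0], [-0.0, -0.0, -1.0]]
ft_force: [0.8, -0.1, -0.1]
opening: 0.0296
finger_force: 30.0
```

>>> {"api": "send_rows", "payload": {"plan": [[34,6,0,0,0,0,0],[26,4,0,0,0,0,0],[12,1,0,0,0,0,0],[0,0,0,0,0,0,0],[0,0,0,0,0,0,0],[0,0,0,0,0,0,0],[0,0,0,0,0,0,0],[0,0,0,0,0,0,0]]}}

```text
t: 27.45
eef_pos: [0.5199, 0.1209, 0.1396]
tcp_rot: [[0.121, 0.993, -0.0], [0.993, -0.121, -0.0], [-0.0, -0.0, -1.0]]
ft_force: [0.3, 0.3, 0.1]
opening: 0.0306
finger_force: 30.0
```

```bash
python3 - <<'E'
from h import *
held(.007,.032,.0238,"w9"); print(rel([.5207,.1224,.05]))
E
```

```text
t 27.45 tcp [0.5199 0.1209 0.1396] open 0.0306
-0.003 rows outer-top, bore-top, bore-bottom [np.float64(218.0), np.float64(227.9), np.float64(255.5)]
0 rows outer-top, bore-top, bore-bottom [np.float64(213.3), np.float64(223.4), np.float64(251.3)]
0.003 rows outer-top, bore-top, bore-bottom [np.float64(208.5), np.float64(218.7), np.float64(247.0)]
[(159, 89), (166, -86), (174, 114), (181, -92), (182, -92), (204, 26), (208, -35), (212, 62), (221, -117), (236, 47), (249, 66), (256, -164)]
[ 1.47836723  0.54094031 89.61827277]
```

>>> {"api": "send_rows", "payload": {"plan": [[0.8,0.5,10,0,0,0,0],[0,0,15,0,0,0,0],[0,0,10,0,0,0,0],[0,0,6,0,0,0,0],[0,0,4,0,0,0,0],[0,0,4,0,0,0,0],[0,0,4,0,0,0,0],[0,0,2,0,0,0,0],[0,0,0,0,0,0,0]]}}

```text
t: 28.25
eef_pos: [0.5206, 0.1224, 0.0843]
tcp_rot: [[0.12, 0.993, -0.0], [0.993, -0.12, -0.0], [-0.0, -0.0, -1.0]]
ft_force: [1.2, -3.6, -4.3]
opening: 0.0297
finger_force: 30.0
```

>>> {"api": "send_rows", "payload": {"plan": [[0,0,6,0,0,0,0],[0,0,10,0,0,0,0],[0,0,8,0,0,0,0],[0,0,4,0,0,0,0],[0,0,2,0,0,0,0],[0,0,1,0,0,0,0],[0,0,0,0,0,0,0],[0,0,0,0,0,0,0]]}}

```text
t: 28.92
eef_pos: [0.5206, 0.1224, 0.0537]
tcp_rot: [[0.12, 0.993, -0.0], [0.993, -0.12, -0.0], [-0.0, -0.0, -1.0]]
ft_force: [-0.3, -6.3, -1.1]
opening: 0.0297
finger_force: 30.0
```

>>> {"api": "send_rows", "payload": {"plan": [[-1,0,0,0,0,0,0],[0,0,0,0,0,0,0.8],[0,0,0,0,0,0,0.8],[0,0,0,0,0,0,0.8],[0,0,0,0,0,0,0.8],[0,0,-10,0,0,0,0.9],[0,0,-30,0,0,0,1],[0,0,-36,0,0,0,1],[0,0,-36,0,0,0,1],[-20,-2,-30,0,0,0,1],[-30,-3,-30,0,0,0,1],[-36,-3,-20,0,0,0,1]]}}

```text
t: 29.92
eef_pos: [0.5029, 0.0379, 0.2486]
tcp_rot: [[0.118, 0.993, 0.003], [0.993, -0.118, 0.0], [0.001, 0.003, -1.0]]
ft_force: [0.6, -0.6, 0.7]
opening: 0.0913
finger_force: 0.0
```

```bash
python3 - <<'E'
from h import *
im=snap("side","s10"); print(rel([.437,-.258,.25]))
for c in ["side"]:
  for t in ["spacer_1","washer"]:
    for d in arm.spot_in(c,t):
        if d["confidence"]>.4: print(t,np.round(d["at"],1),round(d["confidence"],2),at(c,d["at"],.006).round(3))
cv2.imwrite("pics/s10c.png",np.hstack([cv2.resize(im[215:315,200:300],(400,400),interpolation=cv2.INTER_CUBIC),cv2.resize(im[140:290,200:350],(400,400),interpolation=cv2.INTER_CUBIC)])[:,:,::-1])
E
```

```text
[-297.06708777  -30.71882944    1.07607651]
spacer_1 [185.4 300.5] 0.61 [ 0.446 -0.312  0.006]
washer [170.3 301.4] 0.65 [ 0.454 -0.403  0.006]
```

View pics/s10c.png

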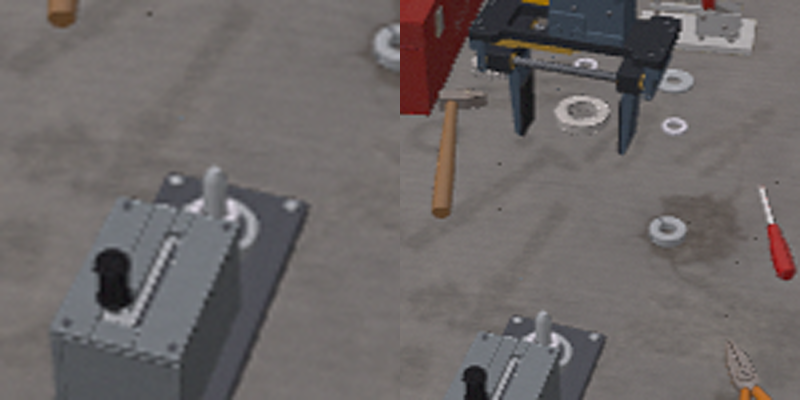

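The stand view shows the rings low on the shaft. Spacer C is at about (0.44,-0.31) and the washer is undisturbed.

>>> {"api": "send_rows", "payload": {"plan": [[-34,-3.5,0,0,0,0,1],[-34,-3.5,0,0,0,0,1],[-34,-3.5,0,0,0,0,1],[-34,-3.5,0,0,0,0,1],[-34,-3.5,0,0,0,0,1],[-34,-3.5,0,0,0,0,1],[-34,-3.5,0,0,0,0,1],[-32,-3.5,0,0,0,0,1],[-22,-3,0,0,0,0,1],[0,0,0,0,0,0,1],[0,0,0,0,0,0,1],[0,0,0,0,0,0,1]]}}

```text
t: 31.07
eef_pos: [0.4368, -0.2475, 0.2445]
tcp_rot: [[0.12, 0.993, -0.001], [0.993, -0.12, 0.001], [0.001, -0.001, -1.0]]
ft_force: [-0.5, -0.3, -0.1]
opening: 0.0912
finger_force: 0.0
```

```bash
python3 - <<'E'
from h import *
look(["spacer_1","washer","flange_ring"],"w11",.45)
E
```

```text
t 31.0667 tcp [ 0.4368 -0.2475  0.2445]
spacer_1 0.66 spot [209.9 260.6] [ 0.4362 -0.3083] ellipse [207.1 265.2] [21.3 22.7] [ 0.4429 -0.306 ] rel [-57.5  13.3 221.5]
flange_ring 0.66 spot [186.5 353. ] [ 0.5659 -0.2879] ellipse [184.  353.1] [102.9 105.8] [ 0.568  -0.2862] rel [-22.9 135.2 221.4]
```

>>> {"api": "send_rows", "payload": {"plan": [[-20,5,10,0,0,0,1],[-22,5,28,0,0,0,0.8],[-15,2.5,32,0,0,0,0.7],[0,0,32,0,0,0,0.7],[0,0,32,0,0,0,0.7],[0,0,30,0,0,0,0.7],[0,0,25,0,0,0,0.7],[0,0,16,0,0,0,0.7],[0,0,9,0,0,0,0.7],[0,0,4,0,0,0,0.7],[0,0,2.5,0,0,0,0.7],[0,0,0,0,0,0,0.7]]}}

```text
t: 32.27
eef_pos: [0.4427, -0.3065, 0.0249]
tcp_rot: [[0.119, 0.993, 0.001], [0.993, -0.119, -0.0], [-0.0, 0.001, -1.0]]
ft_force: [-0.5, 1.0, 0.0]
opening: 0.0635
finger_force: 0.0
```

>>> {"api": "send_rows", "payload": {"plan": [[0,0,0,0,0,0,0],[0,0,0,0,0,0,0],[0,0,0,0,0,0,0],[0,0,0,0,0,0,0],[0,0,0,0,0,0,0],[0,0,0,0,0,0,0],[0,0,0,0,0,0,0],[0,0,0,0,0,0,0]]}}

```text
t: 32.93
eef_pos: [0.4424, -0.3066, 0.0247]
tcp_rot: [[0.12, 0.993, 0.0], [0.993, -0.12, -0.0], [-0.0, 0.0, -1.0]]
ft_force: [-2.2, 1.5, 6.0]
opening: 0.0295
finger_force: 30.0
```

>>> {"api": "send_rows", "payload": {"plan": [[0,0,-15,0,0,0,0],[0,0,-34,0,0,0,0],[0,0,-34,0,0,0,0],[0,0,-32,0,0,0,0],[20,1,0,0,0,0,0],[35,2,0,0,0,0,0],[35,2,0,0,0,0,0],[35,2,0,0,0,0,0],[35,2,0,0,0,0,0],[35,2,0,0,0,0,0],[35,2,0,0,0,0,0],[35,2,0,0,0,0,0]]}}

```text
t: 33.93
eef_pos: [0.4888, -0.0434, 0.1395]
tcp_rot: [[0.12, 0.993, 0.0], [0.993, -0.12, -0.0], [-0.0, 0.0, -1.0]]
ft_force: [0.7, -0.6, -1.0]
opening: 0.0297
finger_force: 30.0
```

>>> {"api": "send_rows", "payload": {"plan": [[35,2,0,0,0,0,0],[35,2,0,0,0,0,0],[35,2,0,0,0,0,0],[35,2.5,0,0,0,0,0],[20,1.5,0,0,0,0,0],[10,0.5,0,0,0,0,0],[0,0,0,0,0,0,0],[0,0,0,0,0,0,0],[0,0,0,0,0,0,0],[0,0,0,0,0,0,0]]}}

```text
t: 34.77
eef_pos: [0.5195, 0.1212, 0.1394]
tcp_rot: [[0.121, 0.993, -0.0], [0.993, -0.121, -0.0], [-0.0, -0.0, -1.0]]
ft_force: [-1.0, -0.6, -0.3]
opening: 0.0298
finger_force: 30.0
```

```bash
python3 - <<'E'
from h import *
held(.007,.032,.0247,"w12"); print(rel([.5207,.1222,.05]))
E
```

```text
t 34.77 tcp [0.5195 0.1212 0.1394] open 0.0298
-0.003 rows outer-top, bore-top, bore-bottom [np.float64(217.4), np.float64(227.4), np.float64(254.8)]
0 rows outer-top, bore-top, bore-bottom [np.float64(212.8), np.float64(222.8), np.float64(250.6)]
0.003 rows outer-top, bore-top, bore-bottom [np.float64(208.0), np.float64(218.2), np.float64(246.4)]
[(159, 85), (160, 85), (167, -85), (168, -85), (173, 76), (183, -94), (212, 61), (222, -116), (236, 54), (249, 62), (256, -164)]
[ 1.02434801  1.04488848 89.4224494 ]
```

>>> {"api": "send_rows", "payload": {"plan": [[0.2,1,10,0,0,0,0],[0,0,15,0,0,0,0],[0,0,10,0,0,0,0],[0,0,6,0,0,0,0],[0,0,4,0,0,0,0],[0,0,4,0,0,0,0],[0,0,4,0,0,0,0],[0,0,2,0,0,0,0],[0,0,0,0,0,0,0]]}}

```text
t: 35.57
eef_pos: [0.5207, 0.1225, 0.0842]
tcp_rot: [[0.12, 0.993, -0.0], [0.993, -0.12, -0.0], [-0.0, -0.0, -1.0]]
ft_force: [0.4, -0.6, -1.1]
opening: 0.0297
finger_force: 30.0
```

>>> {"api": "send_rows", "payload": {"plan": [[0,0,6,0,0,0,0],[0,0,8,0,0,0,0],[0,0,5,0,0,0,0],[0,0,3,0,0,0,0],[0,0,1,0,0,0,0],[0,0,0,0,0,0,0],[0,0,0,0,0,0,0]]}}

```text
t: 36.15
eef_pos: [0.5208, 0.1225, 0.0615]
tcp_rot: [[0.12, 0.993, 0.0], [0.993, -0.12, -0.0], [0.0, 0.0, -1.0]]
ft_force: [-0.2, -1.4, -0.3]
opening: 0.0294
finger_force: 30.0
```

>>> {"api": "send_rows", "payload": {"plan": [[0,0,0,0,0,0,0.8],[0,0,0,0,0,0,0.8],[0,0,0,0,0,0,0.8],[0,0,0,0,0,0,0.8],[0,0,-10,0,0,0,0.9],[0,0,-30,0,0,0,1],[0,0,-36,0,0,0,1],[0,0,-36,0,0,0,1],[-20,4,-30,0,0,0,1],[-30,6,-25,0,0,0,1],[-36,6,-20,0,0,0,1],[-36,6,0,0,0,0,1]]}}

```text
t: 37.15
eef_pos: [0.5296, -0.0024, 0.2537]
tcp_rot: [[0.119, 0.993, 0.007], [0.993, -0.119, -0.0], [0.001, 0.007, -1.0]]
ft_force: [1.8, -0.4, 0.6]
opening: 0.0913
finger_force: 0.0
```

>>> {"api": "send_rows", "payload": {"plan": [[-36,6,0,0,0,0,1],[-36,6,0,0,0,0,1],[-36,6,0,0,0,0,1],[-36,6,0,0,0,0,1],[-36,6,0,0,0,0,1],[-36,6,0,0,0,0,1],[-36,6,0,0,0,0,1],[-36,6,0,0,0,0,1],[-34,6,0,0,0,0,1],[-20,6,0,0,0,0,1],[0,0,0,0,0,0,1],[0,0,0,0,0,0,1]]}}

```text
t: 38.15
eef_pos: [0.5463, -0.3488, 0.2489]
tcp_rot: [[0.121, 0.993, 0.0], [0.993, -0.121, 0.0], [0.0, 0.0, -1.0]]
ft_force: [-0.3, -0.1, -0.6]
opening: 0.0913
finger_force: 0.0
```

```bash
python3 - <<'E'
from h import *
look(["spacer_1","washer","flange_ring"],"w13",.45)
E
```

```text
t 38.15 tcp [ 0.5463 -0.3488  0.2489]
spacer_1 0.63 spot [219.4 279. ] [ 0.5698 -0.4288] ellipse [214.9 278.4] [ 96.3 105.8] [ 0.5697 -0.423 ] rel [-70.8  32.3 225.9]
spacer_1 0.63 spot [ 10.1 143.1] [ 0.4199 -0.1079] ellipse [  2.6 146. ] [24.2 31.1] [ 0.424 -0.096] rel [ 236.1 -152.   225.9]
washer 0.68 spot [217.4 192.9] [ 0.4479 -0.4118] ellipse [209.  201.6] [ 95.4 138.7] [ 0.4623 -0.4014] rel [-62.4 -77.  225.9]
flange_ring 0.92 spot [138.8 274.1] [ 0.5746 -0.3143] ellipse [134.  261.9] [51.7 51.9] [ 0.5598 -0.3069] rel [ 43.3   8.3 225.9]
```

```bash
python3 - <<'E'
import cv2
im=cv2.imread("pics/w13.png"); cv2.imwrite("pics/w13c.png",cv2.resize(im[100:260,150:350],None,fx=3.5,fy=3.5,interpolation=cv2.INTER_CUBIC))
E
```

```text
(no output)
```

View pics/w13c.png

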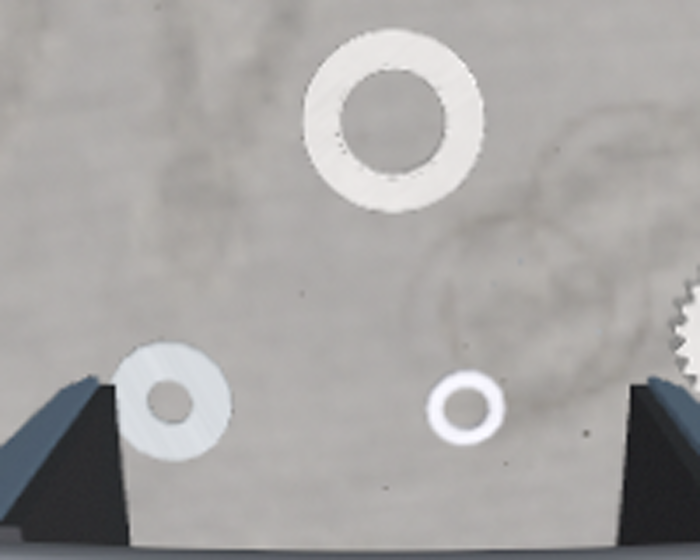

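Spacer D is at pixel (216.6, 283.1) and was knocked a little. The washer is at (214.6, 198.9), and the flange and gear are clear.

```bash
python3 - <<'E'
from h import *
for n,p in (("sp",(216.6,283.1)),("wa",(214.6,198.9))):
    q=at("wrist",p,.0055); print(n,q.round(4),rel([q[0],q[1],.0235]).round(1))
E
```

```text
sp [ 0.5765 -0.424   0.0055] [-72.9  39.  225.2]
wa [ 0.4577 -0.4071  0.0055] [-70.3 -80.9 225.2]
```

>>> {"api": "send_rows", "payload": {"plan": [[-20,11,12,0,0,0,1],[-27,14,28,0,0,0,0.8],[-25,13,30,0,0,0,0.7],[0,0,33,0,0,0,0.7],[0,0,33,0,0,0,0.7],[0,0,31,0,0,0,0.7],[0,0,26,0,0,0,0.7],[0,0,16,0,0,0,0.7],[0,0,9,0,0,0,0.7],[0,0,4,0,0,0,0.7],[0,0,2,0,0,0,0.7],[0,0,0,0,0,0,0.7]]}}

```text
t: 39.35
eef_pos: [0.5763, -0.4244, 0.0256]
tcp_rot: [[0.12, 0.993, 0.001], [0.993, -0.12, -0.001], [-0.001, 0.001, -1.0]]
ft_force: [0.9, -0.1, -0.3]
opening: 0.0642
finger_force: 0.0
```

>>> {"api": "send_rows", "payload": {"plan": [[0,0,0,0,0,0,0],[0,0,0,0,0,0,0],[0,0,0,0,0,0,0],[0,0,0,0,0,0,0],[0,0,0,0,0,0,0],[0,0,0,0,0,0,0],[0,0,0,0,0,0,0],[0,0,0,0,0,0,0]]}}

```text
t: 40.02
eef_pos: [0.5757, -0.4242, 0.0247]
tcp_rot: [[0.12, 0.993, 0.0], [0.993, -0.12, -0.0], [-0.0, 0.0, -1.0]]
ft_force: [-1.1, 0.8, 4.8]
opening: 0.0301
finger_force: 30.0
```

>>> {"api": "send_rows", "payload": {"plan": [[0,0,-15,0,0,0,0],[0,0,-34,0,0,0,0],[0,0,-34,0,0,0,0],[0,0,-32,0,0,0,0],[20,-4,0,0,0,0,0],[35,-8,0,0,0,0,0],[35,-8,0,0,0,0,0],[35,-8,0,0,0,0,0],[35,-8,0,0,0,0,0],[35,-8,0,0,0,0,0],[35,-8,0,0,0,0,0],[35,-8,0,0,0,0,0]]}}

```text
t: 41.02
eef_pos: [0.5474, -0.1522, 0.1403]
tcp_rot: [[0.12, 0.993, 0.001], [0.993, -0.12, -0.0], [-0.0, 0.001, -1.0]]
ft_force: [1.2, 0.2, -0.7]
opening: 0.0299
finger_force: 30.0
```

>>> {"api": "send_rows", "payload": {"plan": [[35,-8,0,0,0,0,0],[35,-8,0,0,0,0,0],[35,-8,0,0,0,0,0],[35,-8,0,0,0,0,0],[35,-8,0,0,0,0,0],[35,-8,0,0,0,0,0],[32,-7,0,0,0,0,0],[20,-4,0,0,0,0,0],[8,-1,0,0,0,0,0],[0,0,0,0,0,0,0],[0,0,0,0,0,0,0],[0,0,0,0,0,0,0]]}}

```text
t: 42.02
eef_pos: [0.5207, 0.1205, 0.1396]
tcp_rot: [[0.12, 0.993, 0.0], [0.993, -0.12, -0.0], [-0.0, 0.0, -1.0]]
ft_force: [0.4, -0.8, 0.7]
opening: 0.03
finger_force: 30.0
```

```bash
python3 - <<'E'
from h import *
held(.007,.032,.0247,"w14"); print(rel([.5207,.1222,.05]))
E
```

```text
t 42.02 tcp [0.5207 0.1205 0.1396] open 0.03
-0.003 rows outer-top, bore-top, bore-bottom [np.float64(217.4), np.float64(227.3), np.float64(254.8)]
0 rows outer-top, bore-top, bore-bottom [np.float64(212.7), np.float64(222.8), np.float64(250.6)]
0.003 rows outer-top, bore-top, bore-bottom [np.float64(208.0), np.float64(218.2), np.float64(246.4)]
[(159, 87), (167, -86), (173, 74), (179, 53), (184, -80), (211, -45), (215, 67), (223, -116), (224, -116), (235, 45), (251, 60), (256, -162)]
[ 1.82137784 -0.28484034 89.58127618]
```

>>> {"api": "send_rows", "payload": {"plan": [[2,-0.2,10,0,0,0,0],[0,0,15,0,0,0,0],[0,0,10,0,0,0,0],[0,0,6,0,0,0,0],[0,0,4,0,0,0,0],[0,0,4,0,0,0,0],[0,0,4,0,0,0,0],[0,0,2,0,0,0,0],[0,0,0,0,0,0,0]]}}

```text
t: 42.82
eef_pos: [0.5206, 0.1234, 0.0842]
tcp_rot: [[0.12, 0.993, -0.0], [0.993, -0.12, -0.0], [-0.0, -0.0, -1.0]]
ft_force: [0.2, -0.5, -0.5]
opening: 0.0299
finger_force: 30.0
```

>>> {"api": "send_rows", "payload": {"plan": [[0,0,5,0,0,0,0],[0,0,5,0,0,0,0],[0,0,3,0,0,0,0],[0,0,2,0,0,0,0],[0,0,1,0,0,0,0],[0,0,0,0,0,0,0],[0,0,0,0,0,0,0]]}}

```text
t: 43.4
eef_pos: [0.5207, 0.1235, 0.0685]
tcp_rot: [[0.12, 0.993, -0.0], [0.993, -0.12, -0.0], [-0.0, -0.0, -1.0]]
ft_force: [-0.3, 0.8, -0.0]
opening: 0.03
finger_force: 30.0
```

>>> {"api": "send_rows", "payload": {"plan": [[0,0,0,0,0,0,0.8],[0,0,0,0,0,0,0.8],[0,0,0,0,0,0,0.8],[0,0,0,0,0,0,0.8],[0,0,-10,0,0,0,0.9],[0,0,-30,0,0,0,1],[0,0,-36,0,0,0,1],[0,0,-36,0,0,0,1],[10,0,-36,0,0,0,1],[20,0,-30,0,0,0,1],[18,0,0,0,0,0,1],[0,0,0,0,0,0,1]]}}

```text
t: 44.4
eef_pos: [0.5277, 0.1734, 0.2497]
tcp_rot: [[0.119, 0.993, 0.005], [0.993, -0.119, 0.002], [0.002, 0.005, -1.0]]
ft_force: [-1.0, -0.5, -0.4]
opening: 0.0909
finger_force: 0.0
```

```bash
python3 - <<'E'
from h import *
C,im=look([],"w15"); s=snap("side","s15")
cv2.imwrite("pics/w15c.png",np.hstack([cv2.resize(im[150:250,206:306],(400,400),interpolation=cv2.INTER_CUBIC),cv2.resize(s[235:295,220:280],(400,400),interpolation=cv2.INTER_CUBIC)])[:,:,::-1])
E
```

```text
t 44.4 tcp [0.5277 0.1734 0.2497]
```

View pics/w15c.png

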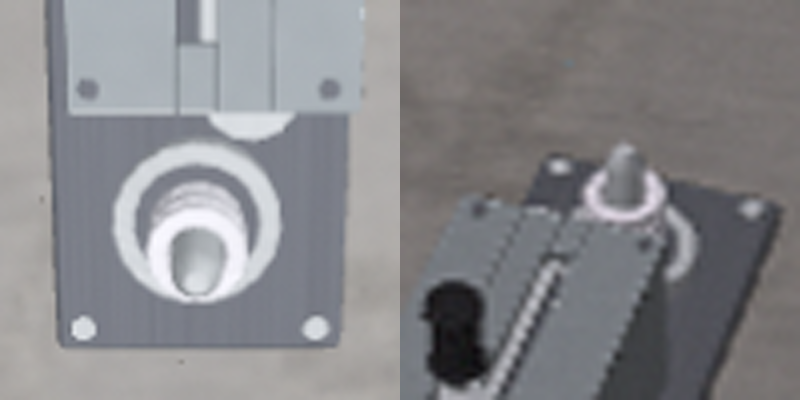

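All four spacers are stacked on the bearing, with the top one at wrist-crop (198,258). Next is the washer.

>>> {"api": "send_rows", "payload": {"plan": [[-24,0,0,0,0,0,1],[-36,-1,0,0,0,0,1],[-36,-1,0,0,0,0,1],[-36,-1,0,0,0,0,1],[-36,-1,0,0,0,0,1],[-36,-1,0,0,0,0,1],[-36,-1,0,0,0,0,1],[-36,-1,0,0,0,0,1],[-36,-1,0,0,0,0,1],[-36,-1,0,0,0,0,1],[-36,-1,0,0,0,0,1]]}}

```text
t: 45.42
eef_pos: [0.4688, -0.2109, 0.2459]
tcp_rot: [[0.12, 0.993, -0.001], [0.993, -0.12, 0.001], [0.0, -0.001, -1.0]]
ft_force: [0.9, 0.4, 0.1]
opening: 0.0916
finger_force: 0.0
```

>>> {"api": "send_rows", "payload": {"plan": [[-36,-1,0,0,0,0,1],[-36,-1,0,0,0,0,1],[-36,-1,0,0,0,0,1],[-36,-1,0,0,0,0,1],[-14,0,0,0,0,0,1],[0,0,0,0,0,0,1],[0,0,0,0,0,0,1],[0,0,0,0,0,0,1],[0,0,0,0,0,0,1]]}}

```text
t: 46.17
eef_pos: [0.4475, -0.364, 0.2463]
tcp_rot: [[0.119, 0.993, -0.0], [0.993, -0.119, 0.001], [0.0, -0.001, -1.0]]
ft_force: [0.6, -0.1, -0.2]
opening: 0.0911
finger_force: 0.0
```

```bash
sed -i 's/-45/-30/g; s/+45/+30/g' h.py; python3 - <<'E'
from h import *
look(["washer"],"w16",.35)
E
```

```text
t 46.1667 tcp [ 0.4475 -0.364   0.2463]
washer 0.67 spot [192.8 270. ] [ 0.4626 -0.4028] ellipse [197.  265.9] [35.1 36.6] [ 0.4563 -0.4088] rel [-43.5  14.1 223.2]
```

>>> {"api": "send_rows", "payload": {"plan": [[-20,6,12,0,0,0,1],[-23,7,28,0,0,0,1],[0,0,30,0,0,0,1],[0,0,33,0,0,0,1],[0,0,33,0,0,0,1],[0,0,31,0,0,0,1],[0,0,24,0,0,0,1],[0,0,16,0,0,0,1],[0,0,9,0,0,0,1],[0,0,4,0,0,0,1],[0,0,3.5,0,0,0,1],[0,0,0,0,0,0,1]]}}

```text
t: 47.27
eef_pos: [0.4557, -0.4096, 0.0234]
tcp_rot: [[0.119, 0.993, 0.0], [0.993, -0.119, -0.0], [-0.0, 0.0, -1.0]]
ft_force: [0.3, -0.5, 0.5]
opening: 0.0912
finger_force: 0.0
```

>>> {"api": "send_rows", "payload": {"plan": [[0,0,0,0,0,0,0],[0,0,0,0,0,0,0],[0,0,0,0,0,0,0],[0,0,0,0,0,0,0],[0,0,0,0,0,0,0],[0,0,0,0,0,0,0],[0,0,0,0,0,0,0],[0,0,0,0,0,0,0]]}}

```text
t: 47.93
eef_pos: [0.4553, -0.4096, 0.0231]
tcp_rot: [[0.12, 0.993, 0.0], [0.993, -0.12, -0.0], [-0.0, 0.0, -1.0]]
ft_force: [-0.6, 0.5, 3.4]
opening: 0.0498
finger_force: 30.0
```

>>> {"api": "send_rows", "payload": {"plan": [[0,0,-15,0,0,0,0],[0,0,-34,0,0,0,0],[0,0,-34,0,0,0,0],[0,0,-34,0,0,0,0],[20,0,0,0,0,0,0],[35,0,0,0,0,0,0],[35,0,0,0,0,0,0],[35,0,0,0,0,0,0],[35,0,0,0,0,0,0],[35,0,0,0,0,0,0],[35,0,0,0,0,0,0],[35,0,0,0,0,0,0]]}}

```text
t: 48.93
eef_pos: [0.4869, -0.1448, 0.14]
tcp_rot: [[0.12, 0.993, 0.0], [0.993, -0.12, -0.0], [-0.0, 0.0, -1.0]]
ft_force: [0.5, -0.8, -0.6]
opening: 0.0501
finger_force: 30.0
```

>>> {"api": "send_rows", "payload": {"plan": [[35,0,0,0,0,0,0],[35,0,0,0,0,0,0],[35,0,0,0,0,0,0],[35,0,0,0,0,0,0],[35,0,0,0,0,0,0],[35,0,0,0,0,0,0],[32,0,0,0,0,0,0],[20,1,0,0,0,0,0],[8,0,0,0,0,0,0],[0,0,0,0,0,0,0],[0,0,0,0,0,0,0],[0,0,0,0,0,0,0]]}}

```text
t: 49.93
eef_pos: [0.5201, 0.1204, 0.1398]
tcp_rot: [[0.121, 0.993, -0.0], [0.993, -0.121, -0.0], [-0.0, -0.0, -1.0]]
ft_force: [-0.4, -0.5, -1.3]
opening: 0.05
finger_force: 30.0
```

```bash
python3 - <<'E'
from h import *
held(.006,.052,.0231,"w17"); print(rel([.5207,.1222,.05]))
E
```

```text
t 49.93 tcp [0.5201 0.1204 0.1398] open 0.05
-0.003 rows outer-top, bore-top, bore-bottom [np.float64(202.0), np.float64(227.8), np.float64(255.3)]
0 rows outer-top, bore-top, bore-bottom [np.float64(197.1), np.float64(223.2), np.float64(251.1)]
0.003 rows outer-top, bore-top, bore-bottom [np.float64(192.2), np.float64(218.6), np.float64(246.9)]
[(159, 84), (166, -86), (172, 76), (182, 47), (187, -82), (196, 58), (222, -88), (235, 51), (249, 78), (256, -136)]
[ 1.94104081  0.27436915 89.87957472]
```

>>> {"api": "send_rows", "payload": {"plan": [[0.8,0.4,10,0,0,0,0],[0,0,15,0,0,0,0],[0,0,12,0,0,0,0],[0,0,6,0,0,0,0],[0,0,4,0,0,0,0],[0,0,4,0,0,0,0],[0,0,4,0,0,0,0],[0,0,2,0,0,0,0],[0,0,0,0,0,0,0]]}}

```text
t: 50.73
eef_pos: [0.5208, 0.1222, 0.0827]
tcp_rot: [[0.12, 0.993, -0.0], [0.993, -0.12, -0.0], [-0.0, -0.0, -1.0]]
ft_force: [0.0, -0.6, -1.1]
opening: 0.0501
finger_force: 30.0
```

>>> {"api": "send_rows", "payload": {"plan": [[0,0,3,0,0,0,0],[0,0,3,0,0,0,0],[0,0,2,0,0,0,0],[0,0,0.7,0,0,0,0],[0,0,0,0,0,0,0],[0,0,0,0,0,0,0]]}}

```text
t: 51.23
eef_pos: [0.5209, 0.1223, 0.0743]
tcp_rot: [[0.12, 0.993, -0.0], [0.993, -0.12, 0.0], [0.0, -0.0, -1.0]]
ft_force: [-0.3, -0.4, -0.5]
opening: 0.05
finger_force: 30.0
```

>>> {"api": "send_rows", "payload": {"plan": [[0,0,0,0,0,0,0.85],[0,0,0,0,0,0,0.85],[0,0,0,0,0,0,0.85],[0,0,0,0,0,0,0.85],[0,0,-10,0,0,0,0.9],[0,0,-30,0,0,0,1],[0,0,-36,0,0,0,1],[0,0,-36,0,0,0,1],[-20,-6,-36,0,0,0,1],[-30,-11,-28,0,0,0,1],[-34,-12,0,0,0,0,1],[-34,-12,0,0,0,0,1]]}}

```text
t: 52.23
eef_pos: [0.4664, 0.0097, 0.2523]
tcp_rot: [[0.119, 0.993, 0.004], [0.993, -0.119, -0.0], [0.0, 0.004, -1.0]]
ft_force: [0.3, -0.5, -0.9]
opening: 0.091
finger_force: 0.0
```

>>> {"api": "send_rows", "payload": {"plan": [[-34,-12,0,0,0,0,1],[-26,-11,0,0,0,0,1],[-10,0,0,0,0,0,1],[0,0,0,0,0,0,1],[0,0,0,0,0,0,1],[0,0,0,0,0,0,1],[0,0,0,0,0,0,1]]}}

```text
t: 52.82
eef_pos: [0.4356, -0.0554, 0.2498]
tcp_rot: [[0.119, 0.993, -0.0], [0.993, -0.119, 0.0], [0.0, -0.0, -1.0]]
ft_force: [0.4, 0.0, -0.2]
opening: 0.0913
finger_force: 0.0
```

```bash
python3 - <<'E'
from h import *
C,im=look(["collar"],"w18",.35); s=snap("side","s18"); 
cv2.imwrite("pics/w18c.png",np.hstack([cv2.resize(im[150:250,206:306],(400,400),interpolation=cv2.INTER_CUBIC),cv2.resize(s[235:295,220:280],(400,400),interpolation=cv2.INTER_CUBIC)])[:,:,::-1])
E
```

```text
t 52.8167 tcp [ 0.4356 -0.0554  0.2498]
collar 0.87 spot [203.8 250.7] [ 0.4227 -0.1061] ellipse [198.6 252.4] [28.7 29.6] [ 0.4257 -0.1005] rel [-45.9  -4.4 226.8]
```

View pics/w18c.png

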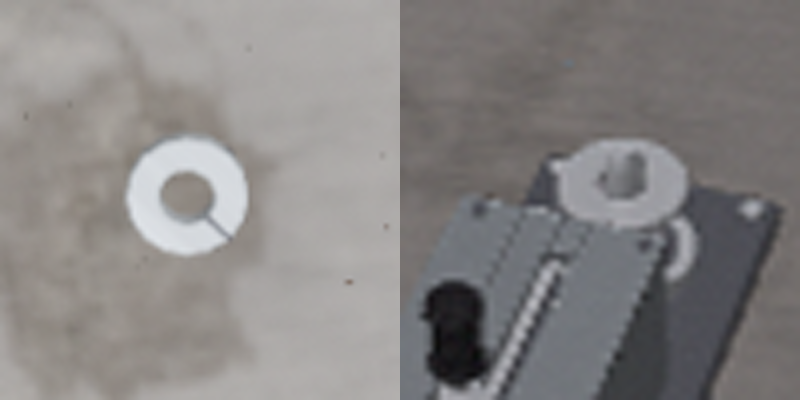

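The washer sits flat on the stack. The collar is at pixel (198.6, 252.4) with its slit diagonal, so it is safe to grip.

>>> {"api": "send_rows", "payload": {"plan": [[-20,-2,12,0,0,0,1],[-25.7,-3.3,28,0,0,0,0.9],[0,0,30,0,0,0,0.8],[0,0,33,0,0,0,0.8],[0,0,33,0,0,0,0.8],[0,0,31,0,0,0,0.8],[0,0,26,0,0,0,0.8],[0,0,16,0,0,0,0.8],[0,0,9,0,0,0,0.8],[0,0,5,0,0,0,0.8],[0,0,3,0,0,0,0.8],[0,0,0,0,0,0,0.8]]}}

```text
t: 53.97
eef_pos: [0.4247, -0.1009, 0.024]
tcp_rot: [[0.12, 0.993, 0.0], [0.993, -0.12, -0.0], [-0.0, 0.0, -1.0]]
ft_force: [-0.0, 0.4, -0.2]
opening: 0.073
finger_force: 0.0
```

>>> {"api": "send_rows", "payload": {"plan": [[0,0,0,0,0,0,0],[0,0,0,0,0,0,0],[0,0,0,0,0,0,0],[0,0,0,0,0,0,0],[0,0,0,0,0,0,0],[0,0,0,0,0,0,0],[0,0,0,0,0,0,0],[0,0,0,0,0,0,0]]}}

```text
t: 54.63
eef_pos: [0.4246, -0.101, 0.024]
tcp_rot: [[0.12, 0.993, 0.0], [0.993, -0.12, -0.0], [-0.0, 0.0, -1.0]]
ft_force: [-0.6, 0.5, 7.7]
opening: 0.0408
finger_force: 30.0
```

>>> {"api": "send_rows", "payload": {"plan": [[0,0,-15,0,0,0,0],[0,0,-34,0,0,0,0],[0,0,-34,0,0,0,0],[0,0,-33,0,0,0,0],[20,6,0,0,0,0,0],[34,10,0,0,0,0,0],[34,10,0,0,0,0,0],[34,10,0,0,0,0,0],[34,10,0,0,0,0,0],[34,10,0,0,0,0,0],[28,8,0,0,0,0,0],[15,4.5,0,0,0,0,0]]}}

```text
t: 55.63
eef_pos: [0.5212, 0.1248, 0.1398]
tcp_rot: [[0.118, 0.993, 0.001], [0.993, -0.118, 0.0], [0.0, 0.0, -1.0]]
ft_force: [0.2, -0.4, -1.1]
opening: 0.0407
finger_force: 30.0
```

>>> {"api": "send_rows", "payload": {"plan": [[0,0,0,0,0,0,0],[0,0,0,0,0,0,0],[0,0,0,0,0,0,0],[0,0,0,0,0,0,0],[0,0,0,0,0,0,0]]}}

```text
t: 56.05
eef_pos: [0.52, 0.1212, 0.1397]
tcp_rot: [[0.121, 0.993, -0.0], [0.993, -0.121, -0.0], [-0.0, -0.0, -1.0]]
ft_force: [-0.4, 0.6, -1.3]
opening: 0.0412
finger_force: 30.0
```

```bash
python3 - <<'E'
from h import *
held(.012,.042,.024,"w19"); print(rel([.5208,.1222,.05]))
E
```

```text
t 56.05 tcp [0.52   0.1212 0.1397] open 0.0412
-0.003 rows outer-top, bore-top, bore-bottom [np.float64(212.9), np.float64(231.1), np.float64(259.1)]
0 rows outer-top, bore-top, bore-bottom [np.float64(208.0), np.float64(226.5), np.float64(254.9)]
0.003 rows outer-top, bore-top, bore-bottom [np.float64(203.1), np.float64(221.7), np.float64(250.6)]
[(159, 86), (167, -79), (171, 76), (189, -57), (190, -57), (206, 60), (229, -85), (230, -85), (236, 57), (256, -130)]
[ 0.94285383  0.61971946 89.7725344 ]
```

>>> {"api": "send_rows", "payload": {"plan": [[0.2,0.6,10,0,0,0,0],[0,0,15,0,0,0,0],[0,0,10,0,0,0,0],[0,0,5,0,0,0,0],[0,0,4,0,0,0,0],[0,0,4,0,0,0,0],[0,0,3,0,0,0,0],[0,0,0,0,0,0,0],[0,0,0,0,0,0,0]]}}

```text
t: 56.85
eef_pos: [0.521, 0.1223, 0.0888]
tcp_rot: [[0.12, 0.993, 0.0], [0.993, -0.12, -0.0], [0.0, 0.0, -1.0]]
ft_force: [0.1, 0.2, -0.9]
opening: 0.041
finger_force: 30.0
```

>>> {"api": "send_rows", "payload": {"plan": [[0,0,3,0,0,0,0],[0,0,2,0,0,0,0],[0,0,1.5,0,0,0,0],[0,0,0.7,0,0,0,0],[0,0,0,0,0,0,0],[0,0,0,0,0,0,0]]}}

```text
t: 57.35
eef_pos: [0.5208, 0.1221, 0.0814]
tcp_rot: [[0.12, 0.993, -0.0], [0.993, -0.12, -0.0], [-0.0, -0.0, -1.0]]
ft_force: [-0.1, -5.7, 0.3]
opening: 0.0408
finger_force: 30.0
```

>>> {"api": "send_rows", "payload": {"plan": [[-1,0,0.5,0,0,0,0],[0,0,0,0,0,0,0],[0,0,0,0,0,0,0.75],[0,0,0,0,0,0,0.75],[0,0,0,0,0,0,0.75],[0,0,0,0,0,0,0.75],[0,0,-10,0,0,0,0.9],[0,0,-30,0,0,0,1],[0,0,-36,0,0,0,1],[16,0,-36,0,0,0,1],[20,0,-36,0,0,0,1],[12,0,-20,0,0,0,1]]}}

```text
t: 58.35
eef_pos: [0.5278, 0.1703, 0.2542]
tcp_rot: [[0.12, 0.993, 0.005], [0.993, -0.12, 0.001], [0.002, 0.004, -1.0]]
ft_force: [1.4, 0.0, 0.3]
opening: 0.0916
finger_force: 0.0
```

>>> {"api": "send_rows", "payload": {"plan": [[0,0,0,0,0,0,1],[0,0,0,0,0,0,1],[0,0,0,0,0,0,1]]}}

```text
t: 58.6
eef_pos: [0.5259, 0.1686, 0.2485]
tcp_rot: [[0.12, 0.993, -0.001], [0.993, -0.12, -0.0], [-0.0, -0.001, -1.0]]
ft_force: [-0.0, -0.2, -0.9]
opening: 0.0913
finger_force: 0.0
```

```bash
python3 - <<'E'
from h import *
C,im=look([],"w20"); s=snap("side","s20"); 
cv2.imwrite("pics/w20c.png",np.hstack([cv2.resize(im[100:250,181:331],(400,400),interpolation=cv2.INTER_CUBIC),cv2.resize(s[235:295,220:280],(400,400),interpolation=cv2.INTER_CUBIC)])[:,:,::-1])
print(rel([.5542,.2594,.2]))
E
```

```text
t 58.6 tcp [0.5259 0.1686 0.2485]
[93.89474668 17.37521369 47.6456977 ]
```

View pics/w20c.png

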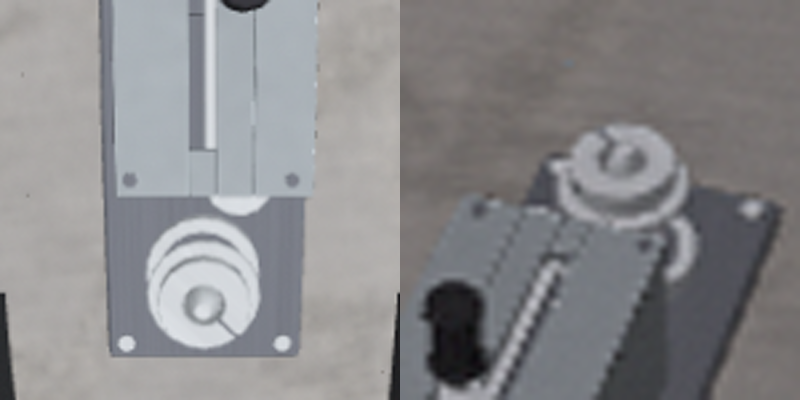

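The collar sits flat on the washer with the shaft tip showing in its bore. Now I'll grip the knob again.

>>> {"api": "send_rows", "payload": {"plan": [[24,4,0,0,0,0,1],[34,6,0,0,0,0,1],[26,5,0,0,0,0,1],[10,1.5,0,0,0,0,1],[0,0,20,0,0,0,0.8],[0,0,30,0,0,0,0.6],[0,0,30,0,0,0,0.5],[0,0,25,0,0,0,0.5],[0,0,15,0,0,0,0.5],[0,0,10,0,0,0,0.5],[0,0,4,0,0,0,0.5],[0,0,0,0,0,0,0.5]], "squeeze": 50}}

```text
t: 59.7
eef_pos: [0.5538, 0.2597, 0.1142]
tcp_rot: [[0.12, 0.993, -0.001], [0.993, -0.12, -0.001], [-0.001, -0.001, -1.0]]
ft_force: [0.1, 0.1, 0.2]
opening: 0.0458
finger_force: 0.0
```

>>> {"api": "send_rows", "payload": {"plan": [[0,0,0,0,0,0,0.5],[0,0,0,0,0,0,0],[0,0,0,0,0,0,0],[0,0,0,0,0,0,0],[0,0,0,0,0,0,0],[0,0,0,0,0,0,0],[0,0,0,0,0,0,0]]}}

```text
t: 60.28
eef_pos: [0.5528, 0.2605, 0.1153]
tcp_rot: [[0.12, 0.993, -0.003], [0.993, -0.12, -0.0], [-0.001, -0.003, -1.0]]
ft_force: [-12.2, 3.3, 11.2]
opening: 0.0178
finger_force: 50.0
```

>>> {"api": "send_rows", "payload": {"plan": [[2,-1,0,0,0,0,0],[3,0,0,0,0,0,0],[2.5,0,0,0,0,0,0],[1,0,0,0,0,0,0],[0,0,0,0,0,0,0],[0,0,0,0,0,0,0]]}}

```text
t: 60.78
eef_pos: [0.5535, 0.2684, 0.1154]
tcp_rot: [[0.12, 0.993, -0.002], [0.993, -0.12, -0.001], [-0.001, -0.002, -1.0]]
ft_force: [-7.5, -6.8, 11.5]
opening: 0.0179
finger_force: 50.0
```

>>> {"api": "send_rows", "payload": {"plan": [[0.5,-3,0,0,0,0,0],[0,-4,0,0,0,0,0],[0,-4,0,0,0,0,0],[0,-3,0,0,0,0,0],[0,-1,0,0,0,0,0],[0,0,0,0,0,0,0],[0,0,0,0,0,0,0]]}}

```text
t: 61.37
eef_pos: [0.5393, 0.2706, 0.1155]
tcp_rot: [[0.12, 0.993, -0.0], [0.993, -0.12, -0.001], [-0.001, -0.0, -1.0]]
ft_force: [-1.3, -6.9, 7.1]
opening: 0.0181
finger_force: 50.0
```

>>> {"api": "send_rows", "payload": {"plan": [[-4,0,0,0,0,0,0],[-8,0,0,0,0,0,0],[-8,0,0,0,0,0,0],[-8,0,0,0,0,0,0],[-8,0,0,0,0,0,0],[-8,0,0,0,0,0,0],[-8,0,0,0,0,0,0],[-8,0,0,0,0,0,0],[-6,0,0,0,0,0,0],[-4,0,0,0,0,0,0],[0,0,0,0,0,0,0]]}}

```text
t: 62.28
eef_pos: [0.5317, 0.2024, 0.1156]
tcp_rot: [[0.121, 0.993, 0.002], [0.993, -0.121, 0.003], [0.003, 0.002, -1.0]]
ft_force: [0.2, 11.2, -1.6]
opening: 0.0181
finger_force: 50.0
```

>>> {"api": "send_rows", "payload": {"plan": [[0.5,0,0,0,0,0,0.5],[0,0,0,0,0,0,0.5],[0,0,0,0,0,0,0.6],[0,0,0,0,0,0,0.6],[0,0,-10,0,0,0,0.8],[0,0,-30,0,0,0,1],[0,0,-36,0,0,0,1],[0,0,-36,0,0,0,1],[0,0,-36,0,0,0,1],[0,0,-10,0,0,0,1],[0,0,0,0,0,0,1],[0,0,0,0,0,0,1]]}}

```text
t: 63.28
eef_pos: [0.531, 0.2021, 0.2734]
tcp_rot: [[0.12, 0.993, 0.001], [0.993, -0.12, 0.0], [0.0, 0.001, -1.0]]
ft_force: [-0.0, 0.3, -1.3]
opening: 0.0908
finger_force: 0.0
```

```bash
python3 - <<'E'
from h import *
C,im=look([],"w21"); s=snap("side","s21"); 
cv2.imwrite("pics/w21c.png",np.hstack([cv2.resize(im[80:250,171:341],(400,400),interpolation=cv2.INTER_CUBIC),cv2.resize(s[235:305,210:280],(400,400),interpolation=cv2.INTER_CUBIC)])[:,:,::-1])
print(proj("wrist",[.531,.2018,.122],C),proj("wrist",[.5203,.1074,.08],C))
E
```

```text
t 63.2833 tcp [0.531  0.2021 0.2734]
[183.24007516 255.27081353] [246.81349352 255.9798234 ]
```

View pics/w21c.png

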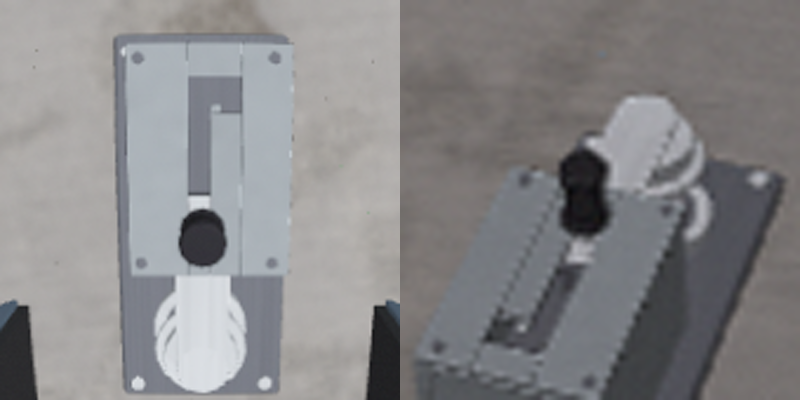

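The knob is back at (row 181, col 257). The tongue tip is at row 246.6 against 246.8 expected at home, so the keeper is fully home over the stack. Nothing is touching, so I'm handing in.

```bash
python3 -c "
from cell import arm
print(arm.finish_job())"
```

```text
the job is handed in; nothing more can be done
None
```

The job is handed in, though no verdict came back: the set is stacked flat on the shaft in order (bearing, four spacers, washer, collar), and the last pictures show the keeper fully home; I didn't re-check the flange ring and gear blank at the end.

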